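# Clip the reagent cartridge into its sloping dock

### The job

Clip the loose reagent cartridge into the sloping bay of the white dock: hook its blue tongue under the blue fixed lip at the low end of the bay while the other end is still raised, then press the raised end down against the sprung floor until both orange tabs have snapped over its edge, and let go. Press firmly but do not ram it, and leave the bottles and the roll of tape where they stand.

Things in the scene. Friction and masses are not known exactly. Their poses are not given: they have to be found in the camera images.
- cart_center (a point): Loose reagent cartridge (150 g): white deck with a blue upright grip fin, lying flat, fin up. Point: its centre, 21 mm above the flat underside, inside the fin. Axes: z up along the fin, x along its length to the plain tail end, -x to the blue tongue, y across. Deck: x -46 to +58 mm, 60 mm wide, 12 mm thick. Grey thumb ribs on the tail (x 25 to 45) show where to press; a green strip lies next to the tongue.
- cart_fin (a point): Middle of the part of the fin above the deck (cartridge x = 0, 27 mm above the underside); axes as cart_center. Fin: 12 mm thick along x (grip across this), 44 mm wide along y, from the deck's top (12 mm) to 42 mm above the underside.
- cart_tongue (a point): Middle of the end face of the cartridge's tongue (cartridge x = -62 mm, 3 mm above the underside); axes as cart_center. The tongue is 40 mm wide, 6 mm thick, flush with the underside, and stands out 16 mm from the deck.
- cart_tail (a point): Middle of the lower edge of the cartridge's tail end (cartridge x = +58 mm, underside); axes as cart_center.
- bay (a point): Bay origin on the dock, a fixed white wedge (150 x 100 mm, 110 mm high) with a face sloping 35 degrees, low end to the robot. Axes: x up the slope, y across to the left, z square out of the face. Side guides at y = +-32 mm (2 mm play), 12 mm high, flared outward above to z = 22. Two rubber stops lie under the tail (x 38 to 58, nominal top z = 0). Clipped in, the cartridge's axes agree with these within 5 degrees, fin near x = -1 mm.
- bay_lip (a point): Lower inner edge of the fixed blue lip across the low end of the bay (bay x = -53, z = 9 mm); axes as bay. The lip runs from here 16 mm down the slope, its top at bay z = 15. The slot under it is 14 mm high (floor at bay z = -5), 48 mm wide, and ends in a wall at bay x = -63.5. Let go when merely hooked, the cartridge rests with its tail raised 12 to 22 mm on the sprung floor and tab ramps.
- bay_tabs (a point): Nominal point midway between the tips of the two orange sprung tabs, at their flat catches (bay x = 52, z = 14 mm); axes as bay. Tabs: 14 mm wide at y = +-18, ramp on top, from 3 mm above the catch at the tip up to 16 mm above it at x = 61. Behind: a grey block from x = 70, 7 mm above the catch. Block, tabs and stops are set anywhere from 3 mm below to 6 mm above nominal along z; this is not reported.
- tab_left (a joint): Sprung tab at y = +18 mm of the bay: 0 = out over the bay (at rest, or caught), positive = pushed back up the slope (m, at most 0.011). The tail must push it back about 5 mm; spring 420 N/m, 0.8 N preload. It catches when the tail's underside is 2 mm above the stops; these give 1 mm per 12 N, at most 3 mm, so press until it snaps, not to a depth.
- tab_right (a joint): The same tab at y = -18 mm.
- floor_plate (a joint): Sprung steel floor plate in the bay (44 x 28 mm, centred at bay x = 12 mm): 0 = fully up, its top at bay z = 10 mm; positive = pressed in (m; 0.003 to 0.009 when the cartridge is clipped in, at most 0.012). Spring 450 N/m, 1.6 N preload: resistance rises with depth. Pressing the cartridge in takes about 10 to 20 N on the thumb ribs, up to half as much again at the fin.
- serum_a: Bystander: white reagent bottle with a green cap, 40 mm wide, 70 mm high, standing beside or behind the dock. Origin at its underside.
- serum_b: Bystander: white reagent bottle with a yellow cap, 40 mm wide, 70 mm high, standing beside or behind the dock. Origin at its underside.
- reagent_c: Bystander: white reagent bottle with a blue cap, 38 mm wide, 68 mm high, standing beyond the cartridge. Origin at its underside.
- tape_clear: Bystander: roll of brown tape lying flat, 94 mm wide, 48 mm high, on the bench to the right of the cartridge. Origin at its underside.

How it is judged:
On the way, in this order (a step that is already met when the one before it is completed fails the run):
1. the tongue is hooked at least 3 mm under the fixed lip while the tail is still raised more than 11.5 mm in the bay (x of cart_tongue in the frame of bay between -0.07 and -0.056 m and z of cart_tongue in the frame of bay between -0.008 and 0.008 m and y of cart_tongue in the frame of bay between -0.008 and 0.008 m and z of cart_tail in the frame of bay above 0.0115 m), for 0.1 s.
2. the tail is down and both tabs have sprung back over it (z of cart_tail in the frame of bay below 0.01 m and x of cart_tongue in the frame of bay below -0.056 m and value of joint each of tab_left, tab_right below 0.002 m), for 0.1 s.
At the end, for the whole second after the job is handed in: The cartridge is clipped in and at rest: its tongue at least 3 mm under the lip, its tail's underside less than 10 mm above the bay origin's level, and both tabs sprung back to within 2 mm of their rest position over the tail (all of step 2 and z of cart_tongue in the frame of bay between -0.008 and 0.008 m and linear speed of cartridge below 0.02 m/s); the robot touches nothing.
It fails at once if the cartridge is rammed: it bears on the dock with more than 60 N (contact force between cartridge and dock above 60 N).
It fails at once if a bystander is shifted more than 30 mm (distance of any of serum_a, serum_b, reagent_c, tape_clear from where it was at the start of the episode above 0.03 m).
It fails at once if a bystander bottle is tipped over (angle between any of serum_a, serum_b, reagent_c's own z axis and vertical above 0.6 rad).
It also fails if it takes over 51 s, if anything falls off the work surface, if the arm or the gripper's body presses on something with over 40 N, if the wrist force passes 120 N, or if a joint passes its speed limit or range.

### The arm

A 7-joint arm with a two-finger parallel gripper is mounted at the origin on a cart in front of the work surface, level with it; the furniture and walls round the work are solid. World frame = base frame: x ahead of the robot, y to its left, z up, the work surface at z = 0. Lengths are in m, angles in rad, forces in N, time in s.
With the tool pointing down it reaches from about 0.4 to 0.85 m from the base axis. Payload 10.4 kg.
Tool frame: the origin (TCP) lies at the very end of the fingers, on their centre line; the grasp point (between the pads) lies 19 mm behind it; z points along the fingers, y is the line along which they close (so a half turn about z gives the same grasp; the last joint's range is limited). The gripper opens to 85 mm and grips with 20 to 120 N. Pads are 22 mm wide; open, the fingers measure 114 mm over their backs; the gripper's body (76 mm by 85 mm) begins 54 mm behind the grasp point. The pads swing forward as they close: fully open they stand 13 mm farther back than shut.
Start: joints at [-1.371, 0.332, -0.065, 1.46, 0.022, 1.35, -0.088], TCP at [0.138, 0.61, 0.231] pointing down, gripper open.
Joint ranges: [-2.6, 2.6], [-0.5, 2.12], [-1.47, 1.34], [0.16, 2.42], [-1.27, 4.41], [0.06, 2.06], [-2.6, 2.6]. Speed limits (rad/s): [2.22, 2.22, 2.79, 2.79, 3.14, 3.14, 3.14].

### API

Orientations are given as a rotation vector (axis times angle).
In Python, from plant import telemetry, imaging, sign_off gives the robot as it stands.
- The arm moves only by the tool drive_tool, never from a script. Its argument "targets" is a list that holds one entry, the list of rows, each a list of 7 numbers: the shift along the tool's x, y, z in m, then the turn, a rotation vector about the tool's x, y, z in degrees, then the finger opening in m, from 0 to 0.0854. In form: [[[x, y, z, ax, ay, az, jaw], ...]]. A call has 1 to 10 rows; each row shifts and turns the commanded pose from where the row before left it, along the tool's axes as they then stand; what a row does not reach is not made up. A row lasts 1/8 s, in which the tool goes at most 62.5 mm and 10.7 degrees, less where a joint would pass 70% of its speed; a pose out of reach is approached as far as the arm can. A call is refused whole if a number of a shift passes 0.0625 or a number of a turn 10.7, either way. A call with a gripper value outside its range is refused whole. The fingers move at their own pace and stop on an object; "force" is the grip in N (left out, the last holds). Time passes only in rows, so rows that do not move let the fingers close. It gives the time, the measured TCP pose, the force, the opening and the grip force at its end, in the units of the state.
- telemetry.get_state(): the state, without advancing time (a new reading comes with each control period).
- imaging.snapshot(name): name is "scene" or "side" or "wrist"; returns a dict with "frame" (480x640x3 uint8, red, green, blue), "fx", "fy", "cx", "cy" (pixels), "view" (4x4, takes a point from world to camera coordinates); the wrist camera has in their place "mount" (4x4, takes a point from camera to tool coordinates, whose origin is the TCP and whose axes are the flange's). Camera axes: x right, y down, z forward; pixel columns grow to the right and rows downward; lengths in m; the calibration is good to about 2 mm. A picture is of the moment at which its call begins: read the wrist's pose just before it. There is no depth.
- sign_off(): hands the job in; it is judged then, once.
The state is a dict: "time_s": time; "qpos": joint angles; "joint_vel": joint speeds; "joint_efforts": joint torques, N m; "tcp_pos": TCP position; "orientation": TCP orientation; "wrist_force": force on the tool from outside, world axes, zero at the start; "moment": the same for the moment, N m; "finger_gap": finger opening in m; "grasp_force": force on a finger pad.
Only numpy, scipy, OpenCV 4.12 (cv2) and the standard library are available. Lean on these libraries where they do the work, as an engineer would, in place of code of your own. Each camera call takes 0.05 s, during which the arm holds its last target. There are 200 camera calls.

## Working session

There is one attempt and no reset: what is moved stays moved. The work goes in short steps, Python scripts to look and compute and a tool call to move; the robot and the scene stay as the last step left them, time stands still between calls to the robot, and variables do not carry over. Pictures are saved under pics/ and viewed, at most 10 in all, crops included, and the job is handed in when it is done.

Besides the shell and the picture viewer there is one more tool, called after ">>>" by a JSON object that holds its "op" and its "data". drive_tool: Moves the arm, as the interface text tells. Its arguments: {"type":"object","properties":{"targets":{"type":"array","items":{"type":"array","items":{"type":"array","items":{"type":"number"}}}},"force":{"type":"number"}},"required":["targets"]}

```bash
mkdir -p pics; ls
python3 - <<'E'
from plant import telemetry, imaging
import cv2,json,numpy as np
s=telemetry.get_state(); print({k:np.round(v,3).tolist() for k,v in s.items()})
ims=[]
for n in("scene","side"):
    d=imaging.snapshot(n); cv2.imwrite(f"pics/{n}0.png",d["frame"][:,:,::-1])
    np.savez(f"{n}0.npz",**d); print(n,d["fx"],d["cx"],d["cy"],np.round(d["view"],4).tolist())
E
```

```text
pics
{'time_s': 0.0, 'qpos': [-1.371, 0.333, -0.065, 1.461, 0.022, 1.35, -0.088], 'joint_vel': [-0.001, 0.001, -0.0, -0.001, 0.0, 0.002, 0.001], 'joint_efforts': [-0.0, -62.544, 0.049, -39.163, 0.016, 0.009, 0.0], 'tcp_pos': [0.138, 0.609, 0.231], 'orientation': [-0.349, -3.122, 0.002], 'wrist_force': [-0.573, 0.111, -0.13], 'moment': [0.02, 0.067, -0.003], 'grasp_force': 0.0, 'finger_gap': 0.085}
scene 608.5646421131797 319.799340406011 249.39531925216392 [[-0.9913, -0.13, 0.021, 0.5469], [-0.0898, 0.5512, -0.8295, 0.1977], [0.0963, -0.8242, -0.558, 1.542], [0.0, 0.0, 0.0, 1.0]]
side 617.8844856767039 310.30085243819036 246.34754433748859 [[0.9843, 0.1763, -0.0096, -0.5465], [0.1363, -0.7934, -0.5933, -0.11], [-0.1122, 0.5826, -0.805, 1.4631], [0.0, 0.0, 0.0, 1.0]]
```

View pics/scene0.png

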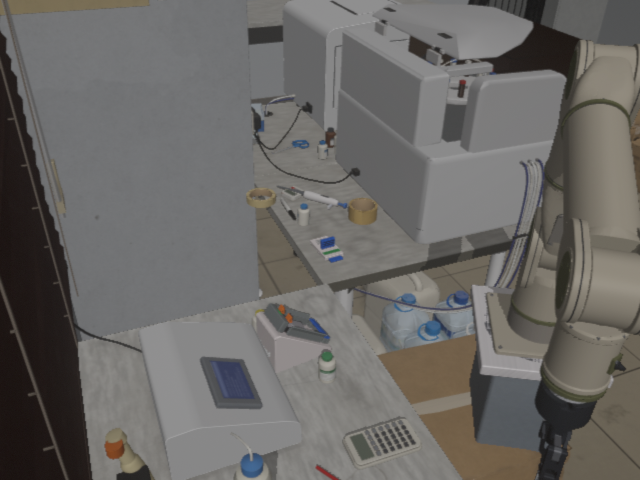

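View pics/side0.png

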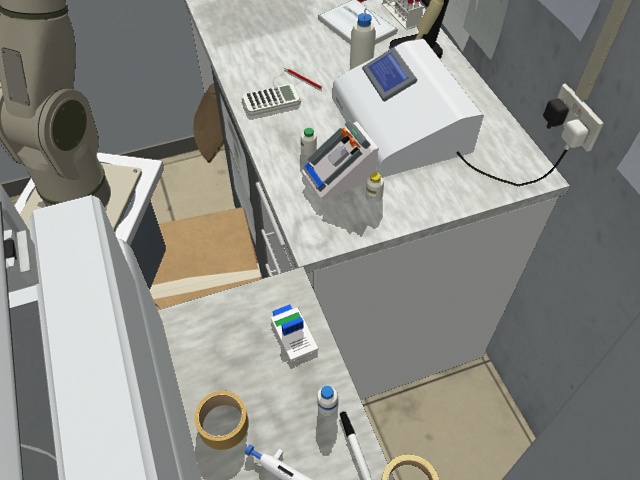

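The scene view shows the dock at about (290,335) and the cartridge at (327,250). In the side view they are at (340,160) and (293,335), with the blue-cap bottle at (327,400) and the tape at (222,420). I'll enlarge these areas.

```bash
cat > h.py <<'E'
import numpy as np,cv2
from scipy.spatial.transform import Rotation as R
def load(n): return dict(np.load(n+".npz"))
def ray(d,u,v):
    V=d["view"];c=-V[:3,:3].T@V[:3,3]
    r=V[:3,:3].T@np.array([(u-d["cx"])/d["fx"],(v-d["cy"])/d["fy"],1]);return c,r/np.linalg.norm(r)
def plane(d,u,v,z): c,r=ray(d,u,v);return c+r*(z-c[2])/r[2]
def proj(d,p):
    q=d["view"][:3,:3]@np.array(p)+d["view"][:3,3];return np.array([d["cx"]+d["fx"]*q[0]/q[2],d["cy"]+d["fy"]*q[1]/q[2]])
def tri(a,b):
    (c1,r1),(c2,r2)=a,b
    t=np.linalg.lstsq(np.c_[r1,-r2],c2-c1,rcond=None)[0]
    p,q=c1+t[0]*r1,c2+t[1]*r2;return (p+q)/2,np.linalg.norm(p-q)
def crop(d,x,y,w,h,k): return cv2.resize(d["frame"][y:y+h,x:x+w,::-1],(w*k,h*k),interpolation=cv2.INTER_CUBIC)
E
python3 - <<'E'
from h import *
a,b=load("scene0"),load("side0")
im=np.vstack([np.hstack([crop(a,248,295,100,75,4),crop(b,295,110,100,75,4)]),np.hstack([crop(a,280,225,100,75,4),crop(b,250,295,100,75,4)])])
cv2.imwrite("pics/c1.png",im)
E
```

```text
(no output)
```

View pics/c1.png

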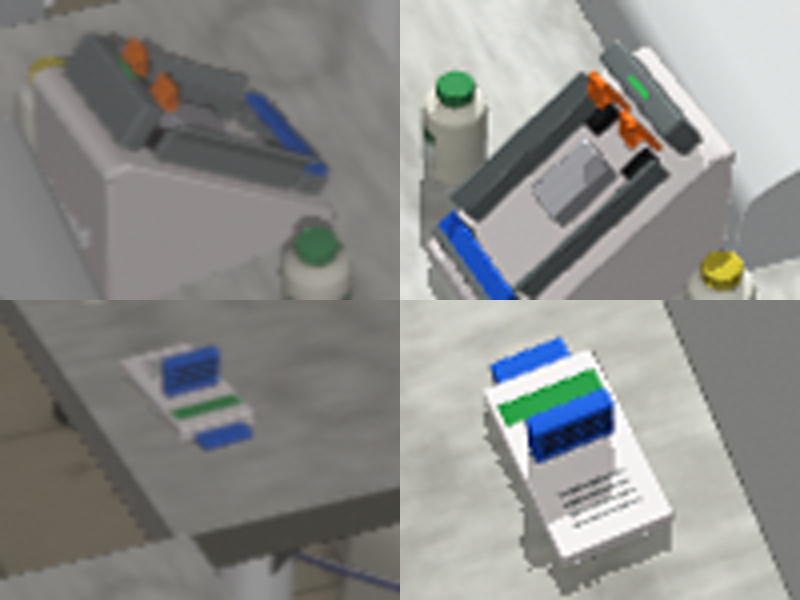

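The crops show the dock's slope with the blue lip low, the orange tabs high and the green mark on the grey block. The cartridge's tongue points toward the dock side. Next I triangulate these features.

Run:
```python
from h import *
np.set_printoptions(precision=4,suppress=True)
a,b=load("scene0"),load("side0")
for n,d in(("scene",a),("side",b)): print(n,-d["view"][:3,:3].T@d["view"][:3,3])
B=lambda u,v:(250+(u-400)/4,295+(v-300)/4)
A=lambda u,v:(280+u/4,225+(v-300)/4)
DA=lambda u,v:(248+u/4,295+v/4)
DB=lambda u,v:(295+(u-400)/4,110+v/4)
print("deck top side: TL TR tailR tailL")
for p in((487,387),(590,350),(672,515),(563,557)): print(plane(b,*B(*p),.012))
print("scene deck tongue end corners"); 
for p in((185,438),(253,410)): print(plane(a,*A(*p),.012))
print("fin top ends side"); 
for p in((530,425),(611,393)): print(plane(b,*B(*p),.042))
def cen(d,x0,y0,x1,y1,lo,hi):
    h=cv2.cvtColor(d["frame"],cv2.COLOR_RGB2HSV)[y0:y1,x0:x1]; m=cv2.inRange(h,lo,hi)
    n,l,s,c=cv2.connectedComponentsWithStats(m)
    return [(int(s[i,4]),c[i]+[x0,y0]) for i in range(1,n) if s[i,4]>8]
for n,d,box in(("scene",a,(255,295,335,345)),("side",b,(295,110,395,190))):
    print(n,"or",cen(d,*box,(3,150,80),(18,255,255)),"bl",cen(d,*box,(105,150,60),(130,255,255)))
T=lambda p,q:tri(ray(a,*DA(*p)),ray(b,*DB(*q)))
print("green mark",T((128,70),(638,88)))
print("lip lowest outer corners y-/y+",T((325,166),(0,0)) if 0 else "")
for nm,p,q in(("lip top upslope y-",(248,95),(448,214)),("lip top y+ end",(325,163),(505,300)),("tabA",(137,57),(602,90)),("tabB",(163,93),(640,132))):
    print(nm,T(p,q))
print("green/yellow caps", T((315,245),(455,88)))
print("reag c z.068", plane(b,327,392,.068),"tape",plane(b,222,415,.048))
```

```text
scene [0.4115 1.233  1.013 ]
side [ 0.7171 -0.8434  1.1072]
deck top side: TL TR tailR tailL
[ 0.5185 -0.239   0.012 ]
[ 0.566  -0.2086  0.012 ]
[ 0.6233 -0.2938  0.012 ]
[ 0.575  -0.3251  0.012 ]
scene deck tongue end corners
[ 0.5591 -0.1967  0.012 ]
[ 0.5142 -0.2403  0.012 ]
fin top ends side
[ 0.5492 -0.2728  0.042 ]
[ 0.585  -0.2484  0.042 ]
scene or [(31, array([281.4194, 308.871 ])), (36, array([288.8056, 317.5556]))] bl [(45, array([316.5111, 325.3333]))]
side or [(91, array([348.9011, 137.4945]))] bl [(140, array([313.6143, 174.6214]))]
green mark (array([0.621 , 0.1969, 0.1312]), np.float64(0.0042868936728851625))
lip lowest outer corners y-/y+ 
lip top upslope y- (array([0.5411, 0.1384, 0.0746]), np.float64(0.03466405523562971))
lip top y+ end (array([0.5352, 0.1291, 0.0128]), np.float64(0.046230636525374305))
tabA (array([0.6093, 0.1891, 0.1354]), np.float64(0.011397070170543129))
tabB (array([0.6141, 0.1856, 0.1065]), np.float64(0.02567174917376425))
green/yellow caps (array([0.506 , 0.2502, 0.0643]), np.float64(0.0024377311418008756))
reag c z.068 [ 0.6583 -0.4031  0.068 ] tape [ 0.4805 -0.4694  0.048 ]
```

Run:
```python
from h import *
np.set_printoptions(precision=4,suppress=True)
a,b=load("scene0"),load("side0")
DA=lambda u,v:(248+u/4,295+v/4)
DB=lambda u,v:(295+(u-400)/4,110+v/4)
T=lambda p,q:tri(ray(a,*DA(*p)),ray(b,*DB(*q)))
for nm,p,q in(("lip y-",(248,95),(505,298)),("lip y+",(325,163),(448,214)),("tab y-",(137,57),(640,132)),("tab y+",(163,93),(602,90)),("green mark",(128,70),(638,88)),
 ("block y- top",(108,37),(697,140)),("block y+ top",(150,137),(610,45)),):
    print(nm,*T(p,q))
# side-view wedge-face points: try guesses of bay origin height; floor plate corners
for p in((532,183),(592,138),(617,175),(557,222)): print([plane(b,*DB(*p),z)[:2] for z in(.05,.06,.07)])
print("wedge top corner y-",plane(b,*DB(733,153),.11), "scene y+ top corner",plane(a,*DA(108,172),.11))
```

```text
lip y- [0.5627 0.1055 0.0434] 0.0004959953273824572
lip y+ [0.5137 0.163  0.0459] 0.009527015922179135
tab y- [0.6232 0.1725 0.1206] 0.009682491389153048
tab y+ [0.6001 0.2023 0.1216] 0.004024822045546826
green mark [0.621  0.1969 0.1312] 0.0042868936728851625
block y- top [0.6489 0.1641 0.1261] 0.024146892442393576
block y+ top [0.6    0.2401 0.1219] 0.002640962331331598
[array([0.564 , 0.1929]), array([0.5655, 0.1831]), array([0.5669, 0.1733])]
[array([0.5937, 0.2363]), array([0.5949, 0.2261]), array([0.5961, 0.2159])]
[array([0.613 , 0.2079]), array([0.614 , 0.1979]), array([0.6149, 0.188 ])]
[array([0.5836, 0.1638]), array([0.5849, 0.1543]), array([0.5861, 0.1447])]
wedge top corner y- [0.6812 0.1764 0.11  ] scene y+ top corner [0.6188 0.2584 0.11  ]
```

```bash
cat >> h.py <<'E'
np.set_printoptions(precision=4,suppress=True)
def pose(s): 
    T=np.eye(4);T[:3,:3]=R.from_rotvec(s["orientation"]).as_matrix();T[:3,3]=s["tcp_pos"];return T
def wsnap(name):
    from plant import telemetry,imaging
    s=telemetry.get_state();d=imaging.snapshot("wrist")
    d["view"]=np.linalg.inv(pose(s)@d["mount"]);np.savez(name+".npz",**d);return d
def rows(T0,T1,n):
    "n equal steps T0->T1: shift in tool axes before turn, turn deg"
    w=R.from_matrix(T0[:3,:3].T@T1[:3,:3]).as_rotvec()/n;dR=R.from_rotvec(w).as_matrix()
    d=(T1[:3,3]-T0[:3,3])/n;Rc=T0[:3,:3].copy();out=[]
    for i in range(n):
        out.append(np.r_[Rc.T@d*1,np.degrees(w)]);Rc=Rc@dR
    return np.array(out)
def tool(p,yaw,pitch=0):
    "TCP at p, tool y along heading yaw pitched up by pitch (deg), tool z = -cart z"
    y,q=np.radians([yaw,pitch]);h=np.array([np.cos(y),np.sin(y),0]);k=np.array([0,0,1.])
    Y=h*np.cos(q)+k*np.sin(q);Z=-(-h*np.sin(q)+k*np.cos(q));X=np.cross(Y,Z)
    T=np.eye(4);T[:3,:3]=np.c_[X,Y,Z];T[:3,3]=p;return T
E
python3 - <<'E'
from h import *
from plant import telemetry
d=wsnap("w0");print(d["mount"],d["fx"])
a,b=load("scene0"),load("side0")
print("box corner floor",plane(a,425,240,0),plane(a,530,215,0)); print("box top edge corner side", tri(ray(a,425,150),ray(b,98,200)))
s=telemetry.get_state();print(pose(s))
T=tool([.52,.14,.36],37.5,0);r=rows(pose(s),T,10);print(r)
E
```

```text
[[ 0.0009 -0.9569 -0.2903  0.0736]
 [ 1.      0.0009  0.0002 -0.0001]
 [ 0.0001 -0.2903  0.9569 -0.1422]
 [ 0.      0.      0.      1.    ]] 397.55456214678986
box corner floor [ 0.2736 -0.3664  0.    ] [-0.0731 -0.5767  0.    ]
box top edge corner side (array([ 0.2905, -0.2704,  0.3542]), np.float64(0.05458710698671788))
[[-0.9753  0.221  -0.0002  0.1381]
 [ 0.221   0.9753 -0.0011  0.6093]
 [-0.0001 -0.0011 -1.      0.2307]
 [ 0.      0.      0.      1.    ]]
[[-0.0476 -0.0373 -0.0129 -0.0059  0.0024  3.9735]
 [-0.0501 -0.034  -0.0129 -0.0059  0.0024  3.9735]
 [-0.0523 -0.0304 -0.0129 -0.0059  0.0024  3.9735]
 [-0.0543 -0.0267 -0.0129 -0.0059  0.0024  3.9735]
 [-0.056  -0.0229 -0.0129 -0.0059  0.0024  3.9735]
 [-0.0575 -0.0189 -0.0129 -0.0059  0.0024  3.9735]
 [-0.0586 -0.0149 -0.0129 -0.0059  0.0024  3.9735]
 [-0.0595 -0.0108 -0.0129 -0.0059  0.0024  3.9735]
 [-0.0601 -0.0066 -0.0129 -0.0059  0.0024  3.9735]
 [-0.0605 -0.0025 -0.0129 -0.0059  0.0024  3.9735]]
```

Run:
```python
from h import *
from plant import telemetry
s=telemetry.get_state()
print(rows(pose(s),tool([.525,.245,.32],37.5,0),10)); print(rows(tool([.525,.245,.32],37.5,0),tool([.60,.15,.32],37.5),3))
```

```text
[[-0.0458 -0.027  -0.0089 -0.0059  0.0024  3.9735]
 [-0.0475 -0.0237 -0.0089 -0.0059  0.0024  3.9735]
 [-0.0491 -0.0204 -0.0089 -0.0059  0.0024  3.9735]
 [-0.0504 -0.0169 -0.0089 -0.0059  0.0024  3.9735]
 [-0.0514 -0.0134 -0.0089 -0.0059  0.0024  3.9735]
 [-0.0522 -0.0098 -0.0089 -0.0059  0.0024  3.9735]
 [-0.0528 -0.0062 -0.0089 -0.0059  0.0024  3.9735]
 [-0.0531 -0.0025 -0.0089 -0.0059  0.0024  3.9735]
 [-0.0531  0.0012 -0.0089 -0.0059  0.0024  3.9735]
 [-0.0529  0.0049 -0.0089 -0.0059  0.0024  3.9735]]
[[-0.0403  0.0006  0.      0.      0.      0.    ]
 [-0.0403  0.0006  0.      0.      0.      0.    ]
 [-0.0403  0.0006  0.      0.      0.      0.    ]]
```

>>> {"op": "drive_tool", "data": {"targets": [[[-0.046,-0.027,-0.009,0,0,4,0.085],[-0.0475,-0.024,-0.009,0,0,4,0.085],[-0.049,-0.02,-0.009,0,0,4,0.085],[-0.05,-0.017,-0.009,0,0,4,0.085],[-0.0515,-0.013,-0.009,0,0,4,0.085],[-0.052,-0.01,-0.009,0,0,4,0.085],[-0.053,-0.006,-0.009,0,0,4,0.085],[-0.053,-0.0025,-0.009,0,0,4,0.085],[-0.053,0.001,-0.009,0,0,4,0.085],[-0.053,0.005,-0.009,0,0,4,0.085]]]}}

```text
time_s: 1.4
tcp_pos: [0.5251, 0.2437, 0.3215]
orientation: [-1.399, -2.813, -0.0]
wrist_force: [0.3, 1.3, 0.5]
finger_gap: 0.085
grasp_force: 0.0
```

Run:
```python
from h import *
from plant import telemetry
d=wsnap("wA0")
d=wsnap("wA");s=telemetry.get_state();print(s["tcp_pos"],s["orientation"],s["joint_vel"])
print(proj(d,[.585,.168,.07]),proj(d,[.567,-.261,.042])); cv2.imwrite("pics/wA.png",d["frame"][:,:,::-1])
```

```text
[0.5281 0.239  0.322 ] [ 1.4098  2.804  -0.0009] [-0.0501 -0.0167 -0.0826  0.0387 -0.015  -0.0066 -0.026 ]
[322.7132 275.7218] [126.9881 492.787 ]
```

>>> {"op": "drive_tool", "data": {"targets": [[[-0.04,0,0,0,0,0,0.085],[-0.04,0,0,0,0,0,0.085],[-0.04,0,0,0,0,0,0.085],[0,0,0,0,0,0,0.085]]]}}

```text
time_s: 2.0
tcp_pos: [0.5979, 0.146, 0.3208]
orientation: [1.403, 2.81, -0.003]
wrist_force: [0.1, 1.1, -1.0]
finger_gap: 0.0851
grasp_force: 0.0
```

Run:
```python
from h import *
d=wsnap("wB0");d=wsnap("wB");b=load("wA")
print(proj(d,[.585,.168,.07]))
u,v=proj(b,[.585,.168,.07]).astype(int);p,q=proj(d,[.585,.168,.07]).astype(int)
cl=lambda u,v:(min(max(u-100,0),440),min(max(v-150,0),180))
A,B=cl(u,v),cl(p,q);print(A,B)
cv2.imwrite("pics/wAB.png",np.hstack([crop(b,*A,200,300,2),crop(d,*B,200,300,2)]))
```

```text
[322.3468 172.4003]
(np.int64(222), np.int64(125)) (np.int64(222), np.int64(22))
```

View pics/wAB.png

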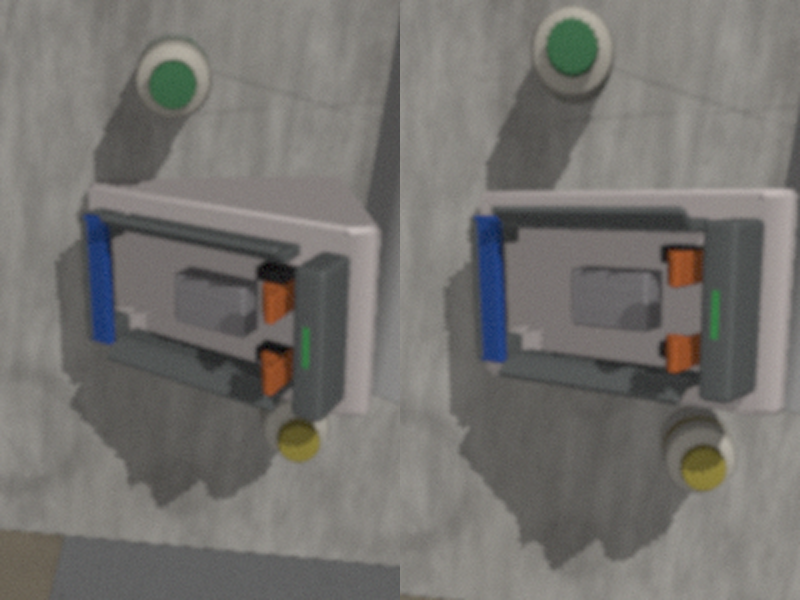

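View A and B both show the lip, floor plate, tabs, block and wedge edges clearly; triangulating matching corners.

Run:
```python
from h import *
a,b=load("wA"),load("wB")
P=lambda p:(222+p[0]/2,125+p[1]/2); Q=lambda p:(222+(p[0]-400)/2,22+p[1]/2)
pts={"lip out+":((86,215),(476,217)),"lip in+":((108,218),(500,218)),"lip in-":((116,340),(507,360)),"lip out-":((95,344),(485,360)),
"green":((306,347),(715,315)),"wedge top+":((378,230),(795,190)),"wedge top front+":((348,234),(768,191)),"tab+ lowedge mid":((265,303),(669,267)),"tab- ":((262,372),(668,352)),
"wedge top-":((370,412),(787,409)),"block+ front":((301,262),(706,222)),"block- front":((296,412),(701,400))}
psi=np.radians(37.5);h=np.array([np.cos(psi),np.sin(psi),0]);k=np.array([0,0,1]);l=np.array([-h[1],h[0],0])
c,s=np.cos(np.radians(35)),np.sin(np.radians(35));B=np.c_[h*c+k*s,l,-h*s+k*c]
o=np.array([.5845,.168,.069])
for n,(p,q) in pts.items():
    X,e=tri(ray(a,*P(p)),ray(b,*Q(q)));print(n,X,round(e,4),"bay mm",1e3*B.T@(X-o))
```

```text
lip out+ [0.5102 0.16   0.0352] 0.0004 bay mm [-71.6077  38.8682   8.9203]
lip in+ [0.5208 0.1676 0.0406] 0.0003 bay mm [-57.9232  38.4405   5.8315]
lip in- [0.5665 0.1095 0.041 ] 0.0005 bay mm [-56.9187 -35.4709   5.7112]
lip out- [0.5568 0.1044 0.0499] 0.0 bay mm [-60.7103 -33.6053  19.1808]
green [0.6217 0.1983 0.1311] 0.0002 bay mm [74.8576  1.3835 23.4017]
wedge top+ [0.619  0.2589 0.1117] 0.0005 bay mm [ 92.2414  51.0898 -12.4128]
wedge top front+ [0.6084 0.2504 0.1164] 0.0019 bay mm [83.8197 50.78   -0.7882]
tab+ lowedge mid [0.5952 0.2021 0.1239] 0.0008 bay mm [55.4078 20.533  28.168 ]
tab-  [0.6173 0.173  0.1215] 0.0007 bay mm [ 53.8845 -15.9871  26.3676]
wedge top- [0.6789 0.184  0.111 ] 0.0015 bay mm [ 93.3552 -44.7637 -14.1401]
block+ front [0.5971 0.2262 0.1187] 0.0021 bay mm [65.7623 38.4991 14.6717]
block- front [0.6429 0.1655 0.1219] 0.0009 bay mm [ 67.0473 -37.5526  17.6058]
```

Run:
```python
from h import *
a,b=load("wA"),load("wB")
def cen(d,lo,hi,box):
    x0,y0,x1,y1=box
    m=cv2.inRange(cv2.cvtColor(d["frame"],cv2.COLOR_RGB2HSV)[y0:y1,x0:x1],lo,hi)
    cs=[c for c in cv2.findContours(m,0,1)[0] if cv2.contourArea(c)>15]
    cs.sort(key=lambda c:c[:,0,1].mean()); r=[]
    for c in cs:
        M=cv2.moments(c);r.append((np.array([M["m10"],M["m01"]])/M["m00"]+[x0,y0],cv2.contourArea(c),cv2.minAreaRect(c)))
    return r
psi=np.radians(38.3);h=np.array([np.cos(psi),np.sin(psi),0]);k=np.array([0,0,1]);l=np.array([-h[1],h[0],0])
o=np.array([.5845,.168,.069])
bl=[cen(d,(105,140,40),(130,255,255),bx) for d,bx in((a,(222,200,322,320)),(b,(222,100,322,230)))]
og=[cen(d,(3,150,60),(18,255,255),bx) for d,bx in((a,(322,225,402,340)),(b,(322,120,402,240)))]
gr=[cen(d,(45,90,40),(80,255,255),bx) for d,bx in((a,(345,270,400,340)),(b,(345,150,400,220)))]
for n,g in(("lip",bl),("tabs",og),("green",gr)):
    for p,q in zip(*g):
        X,e=tri(ray(a,*p[0]),ray(b,*q[0]));v=X-o;print(n,p[1],q[1],X,round(e,4),"hor,lat,vert",1e3*np.array([v@h,v@l,v[2]]),p[2][1:],q[2][1:])
```

```text
lip 536.0 693.0 [0.5376 0.1363 0.0436] 0.0 hor,lat,vert [-56.4799   4.2245 -25.3653] ((63.599754333496094, 10.501315116882324), 86.12147521972656) ((72.05294036865234, 11.632644653320312), 86.68222045898438)
tabs 207.5 237.0 [0.5998 0.2059 0.1198] 0.0001 hor,lat,vert [35.5309 20.2439 50.7628] ((19.0, 14.0), 90.0) ((18.0, 17.0), 90.0)
tabs 227.5 222.0 [0.6226 0.176  0.1176] 0.0002 hor,lat,vert [ 34.8272 -17.317   48.637 ] ((21.0, 15.0), 90.0) ((18.0, 15.0), 90.0)
green 52.5 66.0 [0.6211 0.1982 0.1312] 0.0002 hor,lat,vert [47.4195  1.0066 62.1702] ((19.0, 3.0), 90.0) ((4.0, 24.0), 0.0)
```

Run:
```python
from h import *
from plant import telemetry
s=telemetry.get_state()
print(rows(pose(s),tool([.567,-.261,.19],-56.5,0),10))
```

```text
[[-0.0309 -0.0272  0.0131 -0.0051  0.0001  9.3727]
 [-0.0349 -0.0218  0.0131 -0.0051  0.0001  9.3727]
 [-0.038  -0.0158  0.0131 -0.0051  0.0001  9.3727]
 [-0.0401 -0.0094  0.0131 -0.0051  0.0001  9.3727]
 [-0.0411 -0.0028  0.0131 -0.0051  0.0001  9.3727]
 [-0.041   0.004   0.0131 -0.0051  0.0001  9.3727]
 [-0.0398  0.0106  0.0131 -0.0051  0.0001  9.3727]
 [-0.0375  0.0169  0.0131 -0.0051  0.0001  9.3727]
 [-0.0343  0.0228  0.0131 -0.0051  0.0001  9.3727]
 [-0.0301  0.0281  0.0131 -0.0051  0.0001  9.3727]]
```

>>> {"op": "drive_tool", "data": {"targets": [[[-0.031,-0.027,0.013,0,0,9.4,0.085],[-0.035,-0.022,0.013,0,0,9.4,0.085],[-0.038,-0.016,0.013,0,0,9.4,0.085],[-0.04,-0.0095,0.013,0,0,9.4,0.085],[-0.041,-0.003,0.013,0,0,9.4,0.085],[-0.041,0.004,0.013,0,0,9.4,0.085],[-0.04,0.0105,0.013,0,0,9.4,0.085],[-0.0375,0.017,0.013,0,0,9.4,0.085],[-0.034,0.023,0.013,0,0,9.4,0.085],[-0.03,0.028,0.013,0,0,9.4,0.085]]]}}

```text
time_s: 3.35
tcp_pos: [0.5668, -0.2602, 0.1907]
orientation: [-3.01, -0.894, -0.001]
wrist_force: [0.6, -0.2, -0.5]
finger_gap: 0.0848
grasp_force: 0.0
```

>>> {"op": "drive_tool", "data": {"targets": [[[0,0,0,0,0,0,0.085],[0,0,0,0,0,0,0.085]]]}}

```text
time_s: 3.6
tcp_pos: [0.567, -0.2592, 0.1911]
orientation: [-3.008, -0.903, -0.001]
wrist_force: [-0.3, -0.4, -0.2]
finger_gap: 0.085
grasp_force: 0.0
```

Run:
```python
from h import *
d=wsnap("wC");print(proj(d,[.567,-.261,.042]))
cv2.imwrite("pics/wC.png",d["frame"][:,:,::-1])
```

```text
[321.547  222.5414]
```

View pics/wC.png

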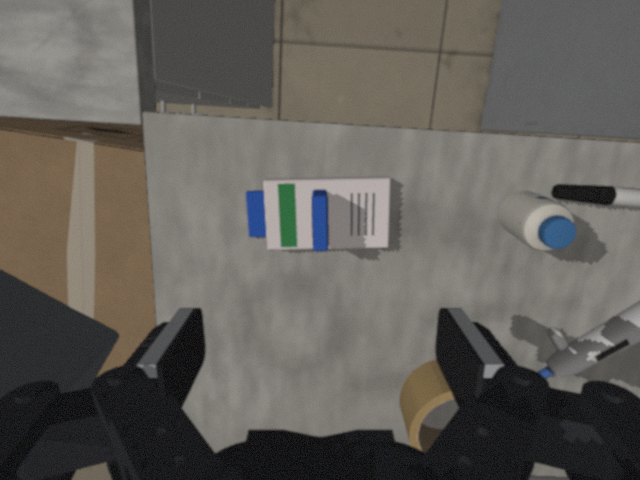

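The cartridge is square in view: deck corners (264,180), (389,178), (391,248), (267,249), fin about (320,220).

Run:
```python
from h import *
from plant import telemetry
d=load("wC");P=[plane(d,u,v,.012) for u,v in((264,180),(389,178),(391,248),(267,249))]
P=np.array(P);t=(P[0]+P[3])/2;e=(P[1]+P[2])/2;x=(e-t);L=np.linalg.norm(x);x/=L
print(L,np.linalg.norm(P[0]-P[3]),np.linalg.norm(P[1]-P[2]),"yaw",np.degrees(np.arctan2(x[1],x[0])))
c=(t+e)/2-.006*x;print("centre",c,"check cen from fin top", plane(d,320,217,.042))
s=telemetry.get_state();T=tool([*c[:2],.017],np.degrees(np.arctan2(x[1],x[0])));D=np.linalg.inv(pose(s))@T
print(D[:3,3],np.degrees(R.from_matrix(D[:3,:3]).as_rotvec()))
```

```text
0.10318863449894299 0.05867679857514031 0.05956948286155554 yaw -55.82408229536476
centre [ 0.5657 -0.2609  0.012 ] check cen from fin top [ 0.5699 -0.2577  0.042 ]
[-0.0025  0.001   0.1743] [-0.0464 -0.0607 -0.7198]
```

>>> {"op": "drive_tool", "data": {"targets": [[[-0.0025,0.001,0.035,0,0,-0.7,0.06],[0,0,0.04,0,0,0,0.06],[0,0,0.04,0,0,0,0.05],[0,0,0.035,0,0,0,0.05],[0,0,0.0245,0,0,0,0.04],[0,0,0,0,0,0,0.04],[0,0,0,0,0,0,0.005],[0,0,0,0,0,0,0.005],[0,0,0,0,0,0,0.005],[0,0,0,0,0,0,0.005]]], "force": 90}}

```text
time_s: 4.9
tcp_pos: [0.5659, -0.2632, 0.0186]
orientation: [3.004, 0.917, 0.004]
wrist_force: [-0.7, 1.7, 6.3]
finger_gap: 0.0105
grasp_force: 89.1
```

```bash
cat >> h.py <<'E'
O=np.array([.5836,.1699,.066]);YAW=37.7
def bayR(yaw=YAW):
    p=np.radians(yaw);h=np.array([np.cos(p),np.sin(p),0]);k=np.array([0,0,1.]);a=np.radians(35)
    return np.c_[h*np.cos(a)+k*np.sin(a),[-h[1],h[0],0],-h*np.sin(a)+k*np.cos(a)]
def cartpose(tong,theta,g):
    "tool pose so tongue is at bay xz tong, cart pitched theta above slope; g = TCP z above underside, x offset of TCP on cart"
    T=tool([0,0,0],YAW,35+theta)[:3,:3]; Y=T[:,1];N=-T[:,2]
    t=O+bayR()@np.array([tong[0],0 if len(tong)<3 else tong[2],tong[1]])
    return tool(t+Y*(.062+g[0])+N*(g[1]-.003),YAW,35+theta)
E
python3 - <<'E'
from h import *
from plant import telemetry
s=telemetry.get_state();print(s["tcp_pos"],s["orientation"],s["finger_gap"],s["grasp_force"],s["wrist_force"])
E
```

```text
[ 0.5659 -0.2632  0.0186] [3.004  0.9174 0.004 ] 0.010450343321217736 89.09394979476929 [-0.661   1.6933  6.2713]
```

Run:
```python
from h import *
from plant import telemetry
s=telemetry.get_state();T0=pose(s);T1=T0.copy();T1[2,3]=.25
W0=cartpose((-.042,.06),15,(0,.0186));print("W0",W0[:3,3],"W2",cartpose((-.059,0),15,(0,.0186))[:3,3])
print(rows(T0,T1,4)[0]);r=rows(T1,W0,12);print(r)
```

```text
W0 [0.5512 0.1449 0.1486] W2 [0.5674 0.1574 0.0897]
[ 0.0001  0.0001 -0.0579  0.      0.      0.    ]
[[ 0.018  -0.0289  0.0085 -3.1591  3.383  -7.262 ]
 [ 0.021  -0.0269  0.0081 -3.1591  3.383  -7.262 ]
 [ 0.0238 -0.0245  0.008  -3.1591  3.383  -7.262 ]
 [ 0.0263 -0.0217  0.0082 -3.1591  3.383  -7.262 ]
 [ 0.0283 -0.0187  0.0087 -3.1591  3.383  -7.262 ]
 [ 0.03   -0.0155  0.0095 -3.1591  3.383  -7.262 ]
 [ 0.0311 -0.0122  0.0105 -3.1591  3.383  -7.262 ]
 [ 0.0318 -0.0088  0.0118 -3.1591  3.383  -7.262 ]
 [ 0.032  -0.0055  0.0133 -3.1591  3.383  -7.262 ]
 [ 0.0316 -0.0022  0.0149 -3.1591  3.383  -7.262 ]
 [ 0.0308  0.0009  0.0167 -3.1591  3.383  -7.262 ]
 [ 0.0295  0.0037  0.0187 -3.1591  3.383  -7.262 ]]
```

>>> {"op": "drive_tool", "data": {"targets": [[[0,0,-0.04,0,0,0,0.005],[0,0,-0.06,0,0,0,0.005],[0,0,-0.06,0,0,0,0.005],[0,0,-0.06,0,0,0,0.005],[0.018,-0.029,0.006,-3.2,3.4,-7.3,0.005],[0.021,-0.027,0.005,-3.2,3.4,-7.3,0.005],[0.024,-0.0245,0.005,-3.2,3.4,-7.3,0.005],[0.026,-0.022,0.005,-3.2,3.4,-7.3,0.005],[0.028,-0.019,0.005,-3.2,3.4,-7.3,0.005],[0.03,-0.0155,0.006,-3.2,3.4,-7.3,0.005]]]}}

```text
time_s: 6.15
tcp_pos: [0.5522, -0.0583, 0.2045]
orientation: [2.211, 1.818, 0.63]
wrist_force: [-0.1, 0.1, -1.2]
finger_gap: 0.0107
grasp_force: 88.4
```

Run:
```python
from h import *
from plant import telemetry
s=telemetry.get_state();T0=pose(s);print(s["tcp_pos"],s["qpos"],s["finger_gap"],s["grasp_force"])
W0=cartpose((-.042,.06),15,(0,.0186));W0[2,3]+=.03;print(rows(T0,W0,6))
```

```text
[ 0.5522 -0.0583  0.2045] [-0.6055 -0.1787  0.6771  2.1075 -0.053   0.7158 -0.0729] 0.010666394546684157 88.35795164108276
[[ 0.032  -0.0093  0.0074 -3.118   3.3547 -7.1861]
 [ 0.0325 -0.0057  0.0088 -3.118   3.3547 -7.1861]
 [ 0.0324 -0.0022  0.0105 -3.118   3.3547 -7.1861]
 [ 0.0318  0.0013  0.0124 -3.118   3.3547 -7.1861]
 [ 0.0307  0.0044  0.0144 -3.118   3.3547 -7.1861]
 [ 0.029   0.0074  0.0164 -3.118   3.3547 -7.1861]]
```

>>> {"op": "drive_tool", "data": {"targets": [[[0.032,-0.0095,0.007,-3.1,3.35,-7.2,0.005],[0.0325,-0.006,0.009,-3.1,3.35,-7.2,0.005],[0.0325,-0.002,0.0105,-3.1,3.35,-7.2,0.005],[0.032,0.001,0.0125,-3.1,3.35,-7.2,0.005],[0.031,0.0045,0.0145,-3.1,3.35,-7.2,0.005],[0.029,0.0075,0.0165,-3.1,3.35,-7.2,0.005],[0,0,0,0,0,0,0.005],[0,0,0,0,0,0,0.005]]]}}

```text
time_s: 7.15
tcp_pos: [0.5521, 0.144, 0.1782]
orientation: [1.134, 2.292, 1.064]
wrist_force: [-0.1, -0.4, 0.1]
finger_gap: 0.0102
grasp_force: 88.3
```

Run:
```python
from h import *
from plant import telemetry
s=telemetry.get_state();T0=pose(s);print(s["tcp_pos"],s["qpos"],s["finger_gap"],s["grasp_force"],s["wrist_force"])
W0=cartpose((-.042,.06),15,(0,.0186));W0[2,3]+=.03;print(rows(T0,W0,1))
ds=wsnap("wD")
from plant import imaging
d=imaging.snapshot("side");np.savez("side1.npz",**d)
cv2.imwrite("pics/D.png",np.hstack([cv2.resize(ds["frame"][:,:,::-1],(400,300)),crop(d,280,80,133,100,3)]))
```

```text
[0.5521 0.144  0.1782] [-1.2912 -0.432   1.1018  2.3758 -0.2488  0.2083  0.8023] 0.010230352413628364 88.33877563476562 [-0.0678 -0.4239  0.0798]
[[ 0.0012  0.0002 -0.0003 -0.287   0.1134 -0.3242]]
```

View pics/D.png

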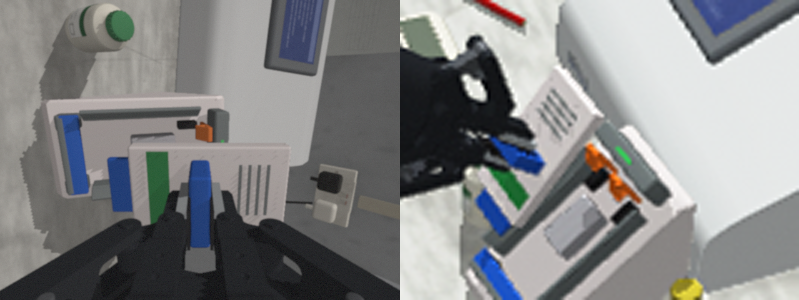

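The wrist view shows the cartridge held level on the fin, with the tongue at about (175–205, 250–338) and the lip at (93–140, 184–310) full-resolution. The side view shows it above and aligned with the bay. Comparing predicted with seen corners.

Run:
```python
from h import *
from plant import telemetry
d=load("wD");T=np.linalg.inv(np.linalg.inv(d["mount"])) 
P=np.linalg.inv(d["view"])@np.linalg.inv(d["mount"])  # tool pose
Y,X,N=P[:3,1],P[:3,0],-P[:3,2]
c=lambda x,y,z:proj(d,P[:3,3]+Y*x+X*y+N*(z-.0186))
print("tongue pred",[c(-.062,y,.006) for y in(.02,-.02)],"deck tongue end",[c(-.046,y,.012) for y in(.03,-.03)],"tail",[c(.058,y,.012) for y in(.03,-.03)])
b=lambda x,y,z:proj(d,O+bayR()@np.array([x,y,z]))
print("lip low inner ±32",b(-.053,.032,.009),b(-.053,-.032,.009),"top in",b(-.053,.032,.015),"top out",b(-.069,.032,.015),b(-.069,-.032,.015))
print("guide top ±",b(.0,.032,.012),b(-.04,.032,.012))
im=np.hstack([crop(d,60,130,200,200,3)]);cv2.imwrite("pics/D2.png",im)
```

```text
tongue pred [array([169.9406, 254.7829]), array([179.7519, 340.5595])] deck tongue end [array([202.6252, 235.6063]), array([214.2952, 368.3194])] tail [array([469.0439, 235.8405]), array([453.907 , 368.4834])]
lip low inner ±32 [129.5829 193.8904] [144.5738 296.8432] top in [127.5382 195.7842] top out [ 95.6924 197.3096] [113.9698 304.1167]
guide top ± [225.3044 190.2415] [153.3142 193.6531]
```

View pics/D2.png

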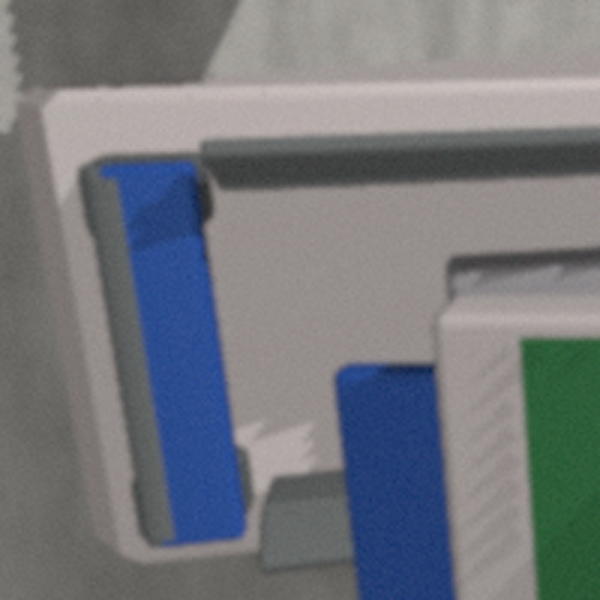

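```bash
sed -i 's/^O=.*/O=np.array([.5839,.1695,.066]);YAW=37.7/' h.py
python3 - <<'E'
from h import *
from plant import telemetry
g=(-.0015,.0186)
s=telemetry.get_state();T0=pose(s)
W1=cartpose((-.042,.025),15,g);W1b=cartpose((-.042,.006),15,g);W2=cartpose((-.058,.001),15,g)
print(rows(T0,W1,3));print(rows(W1,W1b,3)[0]);print(rows(W1b,W2,3)[0])
E
```

```text
[[ 0.0007 -0.011   0.0177 -0.1     0.0831 -0.1073]
 [ 0.0007 -0.011   0.0177 -0.1     0.0831 -0.1073]
 [ 0.0007 -0.011   0.0177 -0.1     0.0831 -0.1073]]
[-0.     -0.0016  0.0061  0.      0.      0.    ]
[ 0.     -0.0056  0.0002  0.      0.      0.    ]
```

>>> {"op": "drive_tool", "data": {"targets": [[[0.0007,-0.011,0.0177,-0.1,0.1,-0.1,0.005],[0.0007,-0.011,0.0177,-0.1,0.1,-0.1,0.005],[0.0007,-0.011,0.0177,-0.1,0.1,-0.1,0.005],[0,-0.0016,0.006,0,0,0,0.005],[0,0,0,0,0,0,0.005],[0,0,0,0,0,0,0.005]]]}}

```text
time_s: 8.0
tcp_pos: [0.5527, 0.1589, 0.1321]
orientation: [1.129, 2.29, 1.055]
wrist_force: [0.5, -0.4, -0.4]
finger_gap: 0.01
grasp_force: 88.7
```

```bash
cat >> h.py <<'E'
def report(g=(-.0015,.0186)):
    from plant import telemetry
    s=telemetry.get_state();T=pose(s);Y,N=T[:3,1],-T[:3,2];B=bayR()
    f=lambda x,z:np.round(1e3*B.T@(T[:3,3]+Y*(x-g[0])+N*(z-g[1])-O),1)
    print("t",s["time_s"],"tongue",f(-.062,.003),"tail",f(.058,0),"F bay",np.round(B.T@np.array(s["wrist_force"]),1),"M",np.round(s["moment"],2),"q",np.round(s["qpos"],2),"gap",round(s["finger_gap"],4))
    print("rot err",np.degrees(R.from_matrix(T[:3,:3].T@tool([0,0,0],YAW,35)[:3,:3]).as_rotvec()))
    return T
E
python3 - <<'E'
from h import *
T=report();g=(-.0015,.0186);W1b=cartpose((-.042,.006),15,g);W2=cartpose((-.058,.001),15,g)
print(rows(T,W1b,2),rows(W1b,W2,3)[0])
E
```

```text
t 8.0 tongue [-42.2  10.5  41.7] tail [74.7 10.6 69.1] F bay [-0.1 -0.6 -0.4] M [-0.67  0.81  0.03] q [-1.53 -0.42  1.34  2.42 -0.55  0.07  1.14] gap 0.01
rot err [14.6336  0.4751 -0.0185]
[[-0.0052 -0.0045  0.0171 -0.1832  0.2361  0.0218]
 [-0.0053 -0.0045  0.0171 -0.1832  0.2361  0.0218]] [ 0.     -0.0056  0.0002  0.      0.      0.    ]
```

```bash
cat > kin.py <<'E'
from h import *
from scipy.optimize import least_squares
def Rz(a):return R.from_euler("z",a).as_matrix()
def Ry(a):return R.from_euler("y",a).as_matrix()
SG=np.array([-1,1,-1,1,-1,1,-1.])
def fk(q,p,sg=SG):
    q=sg*np.asarray(q);h,L1,L2,L3,ox,e1,e2,w=p
    A=Rz(q[0]);x=np.array([0,0,h])+A@[ox,0,0];A=A@Ry(q[1])@Rz(q[2]);x=x+A@[e1,0,L1]
    A=A@Ry(q[3]);x=x+A@[e2,0,0];A=A@Rz(q[4]);x=x+A@[0,0,L2];A=A@Ry(q[5]);x=x+A@[w,0,0];A=A@Rz(q[6]);x=x+A@[0,0,L3]
    return x,A
D=[([-1.371,.333,-.065,1.461,.022,1.35,-.088],[.138,.6093,.2307],[-.349,-3.122,.002]),
([-.6055,-.1787,.6771,2.1075,-.053,.7158,-.0729],[.5522,-.0583,.2045],[2.211,1.818,.63]),
([-1.2912,-.432,1.1018,2.3758,-.2488,.2083,.8023],[.5521,.144,.1782],[1.134,2.292,1.064])]
E
python3 - <<'E'
from kin import *
import itertools
from plant import telemetry
s=telemetry.get_state();print(repr(np.array(s["qpos"])),repr(np.array(s["tcp_pos"])),repr(np.array(s["orientation"])))
DD=D+[(s["qpos"],s["tcp_pos"],s["orientation"])]
# orientation: find signs and fixed tool rotation
best=[]
for sg in itertools.product([1,-1],repeat=7):
    Q=[fk(q,[0]*8,np.array(sg))[1].T@R.from_rotvec(o).as_matrix() for q,_,o in DD]
    m=R.from_matrix(Q).mean();best.append((np.max((m.inv()*R.from_matrix(Q)).magnitude()),sg,m.as_rotvec()))
best.sort(key=lambda b:b[0]);print(best[:3])
sg=np.array(best[0][1])
f=lambda p:np.concatenate([fk(q,p,sg)[0]-np.array(t) for q,t,_ in DD])
reg=lambda p:np.r_[f(p)*1e3,(p[4:])*3]
r=least_squares(reg,[.3,.4,.4,.3,0,0,0,0]);print(r.x,np.round(f(r.x)*1e3,1))
E
```

```text
array([-1.5328, -0.4156,  1.3378,  2.4151, -0.5501,  0.0737,  1.1375]) array([0.5527, 0.1589, 0.1321]) array([1.1287, 2.29  , 1.0549])
[(np.float64(0.0010317838057660245), (-1, 1, -1, 1, -1, 1, -1), array([-0.0003,  0.0001,  1.571 ])), (np.float64(0.49966851537569035), (-1, 1, -1, -1, -1, -1, -1), array([-0.4741, -0.8759,  1.4536])), (np.float64(0.5140748970218821), (-1, -1, -1, -1, -1, 1, -1), array([-1.6803, -1.5594,  0.6878]))]
[ 0.2646  0.4382  0.5257  0.3224 -0.0477  0.0342 -0.0018  0.016 ] [-48.6   8.6   0.2  -4.7  12.1   3.   -1.8  -0.2   0.1   5.7  -1.3  -3.3]
```

>>> {"op": "drive_tool", "data": {"targets": [[[0,0.011,-0.018,0,0,0,0.005],[0,0.011,-0.018,0,0,0,0.005],[0,0.011,-0.018,0,0,0,0.005],[0,0.02,-0.03,0,0,0,0.005]]]}}

```text
time_s: 8.5
tcp_pos: [0.5282, 0.1423, 0.2245]
orientation: [1.128, 2.293, 1.054]
wrist_force: [0.5, -0.9, -1.0]
finger_gap: 0.0101
grasp_force: 88.7
```

```bash
cat >> kin.py <<'E'
def log():
    import json
    from plant import telemetry
    s=telemetry.get_state();open("log.txt","a").write(json.dumps([list(map(float,s[k])) for k in("qpos","tcp_pos","orientation")])+"\n");return s
E
python3 -c "
from kin import *
s=log();print(s['tcp_pos'],s['qpos'])"
```

```text
[0.5282 0.1423 0.2245] [-0.8407 -0.3863  0.652   2.3648 -0.4762  0.3478  0.9134]
```

>>> {"op": "drive_tool", "data": {"targets": [[[0,0.02,-0.03,8,0,0,0.005],[0,0.01,-0.03,8,0,0,0.005],[0,0,-0.03,8,0,0,0.005]]]}}

```text
time_s: 8.88
tcp_pos: [0.4994, 0.1187, 0.3039]
orientation: [1.253, 2.553, 0.646]
wrist_force: [0.1, 1.1, -1.2]
finger_gap: 0.0102
grasp_force: 88.7
```

```bash
python3 -c "
from kin import *
s=log();print(s['tcp_pos'],s['qpos'])"
```

```text
[0.4994 0.1187 0.3039] [-0.4713 -0.293   0.2384  2.0223 -0.1562  0.9497  0.4934]
```

>>> {"op": "drive_tool", "data": {"targets": [[[0,0,0,9,0,0,0.005],[0,0,0,9,0,0,0.005],[0,0,0,8,0,0,0.005]]]}}

```text
time_s: 9.25
tcp_pos: [0.5001, 0.1201, 0.3032]
orientation: [1.371, 2.796, 0.06]
wrist_force: [-0.8, -0.1, -1.9]
finger_gap: 0.0102
grasp_force: 88.7
```

Run:
```python
from kin import *
import json
s=log();print(s['time_s'],s['tcp_pos'],s['qpos'])
DD=D+[([-1.5328,-.4156,1.3378,2.4151,-.5501,.0737,1.1375],[.5527,.1589,.1321],[0,0,0])]+[json.loads(l) for l in open("log.txt")]
def J(q):
    q=SG*np.array(q);c=[np.eye(3)];A=Rz(q[0]);c.append(A);A=A@Ry(q[1])@Rz(q[2]);c.append(A);A=A@Ry(q[3]);c.append(A);A=A@Rz(q[4])@Ry(q[5]);c.append(A)
    # base(3), after q1 (x,y), upper(3), fore(3), hand(3)
    return np.c_[c[0],c[1][:,:2],c[2],c[3],c[4]]
A=np.vstack([J(d[0]) for d in DD]);y=np.concatenate([d[1] for d in DD])
prior=np.array([0,0,.3,0,0,0,0,.42,0,0,.4,0,0,.3]);lam=np.array([.3,.3,.01,.1,.1,.1,.1,.01,.1,.1,.01,.1,.1,.01])
x=np.linalg.lstsq(np.vstack([A,np.diag(lam)]),np.r_[y,lam*prior],rcond=None)[0]
print(np.round(x,4));print(np.round(1e3*(A@x-y).reshape(-1,3),1))
```

```text
9.25 [0.5001 0.1201 0.3032] [-0.4924  0.0155  0.1768  1.6801 -0.012   1.4002  0.3449]
[ 0.0003 -0.0001  0.2577  0.0003 -0.0213 -0.0001 -0.0114  0.4494 -0.0006
 -0.0114  0.4896  0.     -0.0015  0.3439]
[[-0.  -0.1 -0.1]
 [ 0.1 -0.   0.2]
 [ 0.  -0.2  0.1]
 [-0.1 -0.1 -0.1]
 [-0.   0.2 -0.1]
 [ 0.   0.1 -0. ]
 [-0.  -0.   0.1]]
```

```bash
cat >> kin.py <<'E'
PX=np.array([.0003,-.0001,.2577,.0003,-.0213,-.0001,-.0114,.4494,-.0006,-.0114,.4896,0,-.0015,.3439])
LO=np.array([-2.6,-.5,-1.47,.16,-1.27,.06,-2.6]);HI=np.array([2.6,2.12,1.34,2.42,4.41,2.06,2.6])
def FK(q):
    q=SG*np.asarray(q);x=PX[:3].copy();A=Rz(q[0]);x+=A[:,:2]@PX[3:5];A=A@Ry(q[1])@Rz(q[2]);x+=A@PX[5:8];A=A@Ry(q[3]);x+=A@PX[8:11]
    A=A@Rz(q[4])@Ry(q[5]);x+=A@PX[11:14];T=np.eye(4);T[:3,:3]=A@Rz(q[6])@Rz(np.pi/2);T[:3,3]=x;return T
def err(q,T):
    F=FK(q);return np.r_[T[:3,3]-F[:3,3],R.from_matrix(T[:3,:3]@F[:3,:3].T).as_rotvec()]
def IK(T,q0):
    r=least_squares(lambda q:np.r_[err(q,T)*100,(q-q0)*.01],np.clip(q0,LO+.02,HI-.02),bounds=(LO,HI));return r.x,np.abs(err(r.x,T)).max()
E
python3 - <<'E'
from kin import *
g=(-.0015,.0186);rng=np.random.default_rng(0)
for th,tg in((15,(-.058,.001)),(15,(-.042,.025)),(10,(-.058,0)),(7,(-.058,0)),(10,(-.042,.025))):
    T=cartpose(tg,th,g);S=[]
    for i in range(60):
        q,e=IK(T,rng.uniform(LO,HI))
        if e<1e-3:S.append((np.min(np.minimum(q-LO,HI-q)),*q))
    S=np.array(sorted(S,reverse=True));print(th,tg,len(S));
    if len(S): print(S[S[:,5]<2][:2]);print(S[S[:,5]>2][:2])
E
```

```text
15 (-0.058, 0.001) 27
[[ 0.0171  1.2018  0.6088 -1.4133  2.3133  1.9683  0.0771 -1.2223]
 [ 0.0143  1.2005  0.6055 -1.411   2.3133  1.9859  0.0743 -1.2418]]
[[ 0.0279 -0.2515  0.1355  0.147   2.3653  4.3821  0.4535  2.2967]
 [ 0.0275 -0.5113  0.138   0.419   2.3772  4.3825  0.488   2.281 ]]
15 (-0.042, 0.025) 15
[[ 0.      1.2529  0.4428 -1.444   2.2967 -0.9057  0.06    1.5421]
 [ 0.      1.2529  0.4428 -1.444   2.2967 -0.9057  0.06    1.5422]]
[]
10 (-0.058, 0) 32
[[ 0.0562  1.1228  0.5296 -1.3772  2.2592  0.9275  0.1162 -0.2669]
 [ 0.0513  1.1194  0.5234 -1.3722  2.2592  0.8961  0.1113 -0.2389]]
[]
7 (-0.058, 0) 28
[[ 0.1468  0.5349  0.2025 -0.7293  2.2364 -1.1232  0.2271  1.5627]
 [ 0.1324  0.6928  0.2407 -0.8975  2.2306 -0.9711  0.1924  1.4398]]
[]
10 (-0.042, 0.025) 36
[[ 0.1141  1.0889  0.2868 -1.2875  2.2427 -0.7387  0.1741  1.2595]
 [ 0.0746  0.7587  0.152  -0.9223  2.2509 -1.1954  0.2734  1.6332]]
[]
```

```bash
cat >> kin.py <<'E'
def jac(q):
    T=FK(q);J=np.zeros((6,7))
    for i in range(7):
        p=np.array(q,float);p[i]+=1e-5;J[:,i]=err(q,FK(p))/1e-5
    return J
def sim(q,rws,lam=0.01,kn=0,q0=None,sub=10,W=np.ones(7)):
    "min-norm differential IK along rows, clamped"
    q=np.array(q,float);C=FK(q);out=[]
    for r in rws:
        for k in range(sub):
            C=C.copy();C[:3,3]+=C[:3,:3]@np.array(r[:3])/sub;C[:3,:3]=C[:3,:3]@R.from_rotvec(np.radians(r[3:6])/sub).as_matrix()
            J=jac(q);Wi=np.diag(1/W);P=Wi@J.T@np.linalg.inv(J@Wi@J.T+lam**2*np.eye(6))
            dq=P@err(q,C)
            if kn: dq+=(np.eye(7)-P@J)@(kn*(q0-q))
            q=np.clip(q+dq,LO,HI)
        out.append(q.copy())
    return q,np.abs(err(q,C)).max(),out
E
python3 - <<'E'
from kin import *
qa=[-1.2912,-.432,1.1018,2.3758,-.2488,.2083,.8023];ra=[[.0007,-.011,.0177,-.1,.1,-.1]]*3+[[0,-.0016,.006,0,0,0]]
qb=[-1.5328,-.4156,1.3378,2.4151,-.5501,.0737,1.1375];rb=[[0,.011,-.018,0,0,0]]*3+[[0,.02,-.03,0,0,0]]
qc=[-.8407,-.3863,.652,2.3648,-.4762,.3478,.9134];rc=[[0,.02,-.03,8,0,0],[0,.01,-.03,8,0,0],[0,0,-.03,8,0,0]]
qd=[-.4713,-.293,.2384,2.0223,-.1562,.9497,.4934];rd=[[0,0,0,9,0,0]]*2+[[0,0,0,8,0,0]]
for nm,q,r,t in(("a",qa,ra,"-1.53 -.42 1.34 2.42 -.55 .07 1.14"),("b",qb,rb,"-.84 -.39 .65 2.36 -.48 .35 .91"),("c",qc,rc,"-.47 -.29 .24 2.02 -.16 .95 .49"),("d",qd,rd,"-.49 .02 .18 1.68 -.01 1.40 .34")):
    print(nm,"true",t)
    for lam in(.001,.05,.2): print("  ",lam,np.round(sim(q,r,lam)[0],2))
    print("   bias0",np.round(sim(q,r,.01,.05,np.array([-.5,.3,0,1.5,0,1.35,0]))[0],2))
E
```

```text
a true -1.53 -.42 1.34 2.42 -.55 .07 1.14
   0.001 [-1.68 -0.49  1.34  2.4  -0.22  0.06  0.89]
   0.05 [-1.66 -0.49  1.34  2.4  -0.23  0.06  0.89]
   0.2 [-1.59 -0.46  1.34  2.41 -0.24  0.06  0.86]
   bias0 [-1.68 -0.5   1.34  2.4   0.2   0.06  0.47]
b true -.84 -.39 .65 2.36 -.48 .35 .91
   0.001 [-0.86 -0.4   0.67  2.36 -0.43  0.35  0.88]
   0.05 [-0.86 -0.4   0.67  2.36 -0.43  0.35  0.88]
   0.2 [-0.96 -0.39  0.78  2.36 -0.47  0.32  0.94]
   bias0 [-1.05 -0.5   0.81  2.37 -0.04  0.33  0.53]
c true -.47 -.29 .24 2.02 -.16 .95 .49
   0.001 [-0.55 -0.27  0.28  1.96 -0.1   1.03  0.43]
   0.05 [-0.55 -0.27  0.29  1.96 -0.1   1.03  0.43]
   0.2 [-0.58 -0.27  0.31  1.97 -0.09  1.02  0.42]
   bias0 [-0.51 -0.26  0.25  1.96 -0.12  1.03  0.44]
d true -.49 .02 .18 1.68 -.01 1.40 .34
   0.001 [-0.5   0.01  0.18  1.68 -0.01  1.4   0.34]
   0.05 [-0.5   0.01  0.18  1.68 -0.01  1.4   0.34]
   0.2 [-0.5   0.01  0.18  1.69 -0.01  1.4   0.34]
   bias0 [-0.44  0.02  0.12  1.68 -0.01  1.4   0.34]
```

```bash
cat > plan.py <<'E'
from kin import *
g=(-.0015,.0186);TH=10
def seg(A,B):
    w=np.degrees(R.from_matrix(A[:3,:3].T@B[:3,:3]).magnitude());d=np.linalg.norm(A[:3,3]-B[:3,3])
    return rows(A,B,max(1,int(np.ceil(max(w/9,d/.04)))))
def run(q,wps,sub=3):
    T=FK(q);m=9;tr=[];e=0;R_=[]
    for W in wps:
        r=seg(T,W);q,ee,o=sim(q,r,.02,sub=sub);tr+=o;T=W;e=max(e,ee);R_.append(r)
    tr=np.array(tr);return np.min(np.minimum(tr-LO,HI-tr)),e,q,tr,R_
END=[cartpose((-.042,.06),TH,g),cartpose((-.042,.025),TH,g),cartpose((-.042,.006),TH,g),cartpose((-.058,0),TH,g)]
E
time python3 - <<'E'
from plan import *
from plant import telemetry
q0=np.array(telemetry.get_state()["qpos"]);res=[]
print("direct",run(q0,END)[:3])
for yaw in(38,70,100,125):
  for p in(0,25,45):
    for pos in((.5,.12,.3),(.55,.2,.3),(.55,.05,.3)):
      r=run(q0,[tool(pos,yaw,p)]+END);res.append((r[0]-5*max(0,r[1]-.01),r[1],yaw,p,pos,np.round(r[2],2)))
res.sort(key=lambda r:-r[0])
for r in res[:8]:print(r)
E
```

```text
direct (np.float64(0.0), np.float64(0.0959722253152191), array([-0.5719,  0.1237,  0.4474,  2.3057, -1.27  ,  0.3718,  1.9468]))
(np.float64(-0.34845298447195927), np.float64(0.07969059689439185), 125, 0, (0.55, 0.05, 0.3), array([-0.3 ,  0.14,  0.16,  2.29, -1.27,  0.35,  1.93]))
(np.float64(-0.3535072041992624), np.float64(0.08070144083985248), 100, 0, (0.55, 0.05, 0.3), array([-0.32,  0.14,  0.18,  2.29, -1.27,  0.35,  1.93]))
(np.float64(-0.3613818073898772), np.float64(0.08227636147797543), 100, 25, (0.55, 0.05, 0.3), array([-0.3 ,  0.14,  0.17,  2.29, -1.27,  0.36,  1.95]))
(np.float64(-0.36286324372119183), np.float64(0.08257264874423836), 125, 25, (0.55, 0.05, 0.3), array([-0.26,  0.14,  0.12,  2.29, -1.27,  0.35,  1.95]))
(np.float64(-0.3642198630705646), np.float64(0.08284397261411292), 125, 25, (0.5, 0.12, 0.3), array([-0.31,  0.13,  0.18,  2.31, -1.27,  0.37,  1.97]))
(np.float64(-0.3658979215270691), np.float64(0.08317958430541382), 70, 0, (0.55, 0.05, 0.3), array([-0.37,  0.13,  0.23,  2.29, -1.27,  0.36,  1.93]))
(np.float64(-0.3686964466377046), np.float64(0.08373928932754092), 125, 45, (0.55, 0.2, 0.3), array([-0.26,  0.11,  0.13,  2.32, -1.27,  0.35,  1.96]))
(np.float64(-0.36901614554967377), np.float64(0.08380322910993475), 70, 25, (0.55, 0.05, 0.3), array([-0.38,  0.14,  0.25,  2.29, -1.27,  0.36,  1.95]))
real	0m2.755s
user	0m3.299s
sys	0m0.060s
```

```bash
time timeout 500 python3 - <<'E'
from plan import *
from plant import telemetry
from multiprocessing import Pool
q0=np.array(telemetry.get_state()["qpos"])
def job(seed):
    rng=np.random.default_rng(seed);res=[]
    for i in range(120):
        n=rng.integers(1,4);w=[]
        for k in range(n):
            az,rr=rng.uniform(-20,60),rng.uniform(.45,.7)
            w.append((rr*np.cos(np.radians(az)),rr*np.sin(np.radians(az)),rng.uniform(.28,.4),rng.uniform(-80,140),rng.uniform(0,45) if rng.random()<.7 else 0))
        r=run(q0,[tool(x[:3],x[3],x[4]) for x in w]+END);res.append((r[0]-5*max(0,r[1]-.008),r[1],len(r[3]),np.round(w,2).tolist(),np.round(r[2],2).tolist()))
    return res
with Pool() as p: res=sum(p.map(job,range(24)),[])
res.sort(key=lambda r:-r[0])
for r in res[:8]:print(r)
E
```

```text
(np.float64(0.008298906296654328), np.float64(0.008412993203773061), 50, [[0.63, -0.01, 0.28, 110.38, 33.32], [0.33, 0.31, 0.39, -56.9, 20.54], [0.61, 0.0, 0.3, 57.06, 0.0]], [0.61, 0.36, -0.91, 2.15, -0.81, 0.07, 1.28])
(np.float64(0.0), np.float64(0.005366487642732536), 51, [[0.53, -0.0, 0.31, 80.73, 40.68], [0.42, 0.31, 0.32, -52.89, 27.21], [0.41, 0.33, 0.32, 96.64, 0.0]], [0.91, 0.4, -1.13, 2.23, -0.67, 0.07, 1.25])
(np.float64(0.0), np.float64(0.003881474551481582), 53, [[0.31, 0.52, 0.32, 113.81, 42.14], [0.68, 0.05, 0.33, -60.75, 21.02], [0.45, 0.25, 0.3, -37.66, 2.23]], [-1.43, -0.2, 1.33, 2.42, -1.15, 0.24, 1.69])
(np.float64(-0.08868744180571748), np.float64(0.025737488361143496), 44, [[0.48, 0.51, 0.36, 103.64, 33.78], [0.67, 0.13, 0.37, 3.47, 0.0], [0.66, -0.17, 0.36, -8.02, 35.29]], [-1.54, -0.37, 1.34, 2.42, -0.45, 0.11, 1.04])
(np.float64(-0.08971094895887674), np.float64(0.025942189791775348), 49, [[0.48, -0.05, 0.37, -22.5, 32.31], [0.27, 0.38, 0.29, 122.01, 0.0], [0.51, -0.08, 0.37, 12.67, 0.34]], [-1.52, -0.37, 1.34, 2.42, -0.57, 0.1, 1.17])
(np.float64(-0.10307834782459421), np.float64(0.028615669564918844), 48, [[0.66, -0.03, 0.39, -56.16, 41.48], [0.35, 0.53, 0.36, 119.5, 29.3]], [-1.49, -0.39, 1.34, 2.42, -0.55, 0.11, 1.18])
(np.float64(-0.12393548274097443), np.float64(0.03278709654819489), 50, [[0.39, 0.41, 0.35, 123.73, 22.39], [0.61, 0.08, 0.35, 83.52, 0.0], [0.66, -0.12, 0.37, -56.25, 13.01]], [-1.57, -0.44, 1.34, 2.42, 0.06, 0.1, 0.58])
(np.float64(-0.12640216721869504), np.float64(0.03328043344373901), 56, [[0.46, 0.51, 0.36, 109.03, 10.5], [0.57, -0.07, 0.37, 18.86, 5.64], [0.3, 0.48, 0.38, 80.36, 0.0]], [-1.51, -0.33, 1.34, 2.42, -0.85, 0.11, 1.42])
real	1m32.901s
user	6m4.634s
sys	0m0.087s
```

```bash
cat >> kin.py <<'E'
def roll(T,phi):
    T=T.copy();T[:3,:3]=T[:3,:3]@Ry(np.radians(phi));return T
E
python3 - <<'E'
from kin import *
g=(0,.021);rng=np.random.default_rng(0);s0=rng.uniform(LO,HI,(40,7));s0[0]=[-.49,.015,.18,1.68,-.01,1.4,.34]
for phi in(-45,-30,-15,0,15,30,45):
  for th in(12,):
    o=[]
    for tg in((-.042,.025),(-.058,0)):
        T=roll(cartpose(tg,th,g),phi);S=[]
        for q0 in s0:
            q,e=IK(T,q0)
            if e<1e-3:S.append((np.min(np.minimum(q-LO,HI-q)),*q))
        S=sorted(S,reverse=True);o.append((len(S),np.round(S[0],2) if S else 0))
    print(phi,th,o)
E
```

```text
-45 12 [(27, array([ 0.12,  0.38,  0.66, -1.31,  2.3 ,  1.92,  1.42, -1.71])), (25, array([ 0.12,  0.33,  0.76, -1.25,  2.3 ,  2.  ,  1.48, -1.74]))]
-30 12 [(26, array([ 0.04,  0.28,  0.13, -0.92,  2.38,  1.87,  0.61, -1.81])), (26, array([ 0.04,  0.69,  0.58, -1.39,  2.38,  2.03,  0.98, -1.67]))]
-15 12 [(18, array([ 0.04,  0.16,  0.02, -0.52,  2.38,  2.71,  0.12, -2.5 ])), (18, array([ 0.03,  0.4 ,  0.13, -0.77,  2.39,  2.62,  0.22, -2.37]))]
0 12 [(17, array([ 0.04,  1.22,  0.39, -1.43,  2.26, -0.4 ,  0.11,  0.99])), (18, array([ 0.03,  1.17,  0.55, -1.4 ,  2.28,  1.16,  0.09, -0.48]))]
15 12 [(22, array([ 0.12,  1.21,  0.63, -1.35,  2.12, -0.28,  0.4 ,  1.08])), (22, array([ 0.18,  1.16,  0.69, -1.29,  2.13, -0.26,  0.35,  1.1 ]))]
30 12 [(22, array([ 0.35,  0.66,  0.46, -0.6 ,  1.95, -0.92,  0.9 ,  1.64])), (22, array([ 0.47,  0.87,  0.62, -0.87,  1.95, -0.71,  0.76,  1.55]))]
45 12 [(19, array([ 0.54,  0.7 ,  0.69, -0.67,  1.75, -0.73,  1.13,  1.55])), (19, array([ 0.61,  0.73,  0.77, -0.72,  1.75, -0.66,  1.08,  1.55]))]
```

```bash
cat > plan2.py <<'E'
from plan import *
def G(phi=30,lat=.006,h=.0205,gx=-.0015,dz=0): return dict(phi=phi,lat=lat,h=h,gx=gx)
def cp(tong,theta,phi=30,lat=.006,h=.0205,gx=-.0015):
    T=cartpose(tong,theta,(gx,h));T[:3,3]+=T[:3,0]*lat;return roll(T,phi)
E
python3 - <<'E'
from plan2 import *
from plant import telemetry
d=load("wC")
print("table edges z0",[plane(d,*p,0)[:2] for p in((145,113),(160,330),(400,125))])
q0=np.array(telemetry.get_state()["qpos"])
for hd in(-55.8,-70,-85,-100):
  for phi in(30,38):
    P=[tool([.56,-.27,z],hd) for z in(.25,.10,.0195)]
    r1=run(q0,P);q1=r1[2];Q=tool([.56,-.27,.0205],hd);Q[:3,3]+=Q[:3,0]*.006;Q=roll(Q,phi);U=Q.copy();U[2,3]=.25
    E=[cp((-.042,.06),12,phi),cp((-.042,.025),12,phi),cp((-.042,.006),12,phi),cp((-.058,0),12,phi)]
    r2=run(q1,[Q,U]+E);print(hd,phi,round(r1[0],2),r1[1].round(4),round(r2[0],3),r2[1].round(4),r2[2].round(2),[len(x) for x in r1[4]],[len(x) for x in r2[4]])
E
```

```text
table edges z0 [array([ 0.5555, -0.0994]), array([ 0.3873, -0.1979]), array([ 0.6606, -0.275 ])]
-55.8 30 0.51 0.0002 0.085 0.0012 [ 0.19  0.42 -0.07  2.03 -1.18  1.01  1.86] [11, 4, 3] [4, 6, 12, 1, 1, 1]
-55.8 38 0.51 0.0002 0.186 0.0013 [ 0.29  0.52 -0.15  1.92 -1.08  1.13  1.82] [11, 4, 3] [5, 6, 12, 1, 1, 1]
-70 30 0.51 0.0002 0.064 0.002 [ 0.14  0.42 -0.01  2.04 -1.21  1.03  1.88] [12, 4, 3] [4, 6, 13, 1, 1, 1]
-70 38 0.51 0.0002 0.096 0.002 [ 0.26  0.52 -0.12  1.93 -1.09  1.14  1.83] [12, 4, 3] [5, 6, 13, 1, 1, 1]
-85 30 0.51 0.0002 0.015 0.003 [-0.    0.42  0.15  2.05 -1.26  1.07  1.9 ] [14, 4, 3] [4, 6, 15, 1, 1, 1]
-85 38 0.51 0.0002 0.0 0.0278 [ 0.2   0.52 -0.05  1.94 -1.09  1.16  1.85] [14, 4, 3] [5, 6, 15, 1, 1, 1]
-100 30 0.51 0.0002 0.0 0.0478 [-0.39  0.49  0.61  2.07 -1.27  1.23  1.97] [16, 4, 3] [4, 6, 16, 1, 1, 1]
-100 38 0.51 0.0002 0.0 0.017 [-0.08  0.53  0.27  1.95 -1.22  1.27  1.9 ] [16, 4, 3] [5, 6, 16, 1, 1, 1]
```

Run:
```python
from h import *
a,b=load("scene0"),load("side0")
for z in(0,.2,.3,.4): print(z,proj(a,[.27,-.366,z]),proj(b,[.27,-.366,z]))
```

```text
0 [426.1974 240.1771] [135.3665 356.3616]
0.2 [434.4052 182.1593] [107.6405 303.8374]
0.3 [438.9127 150.2972] [ 90.3548 271.0914]
0.4 [443.7257 116.2753] [ 69.9689 232.472 ]
```

Run:
```python
from plan2 import *
from plant import telemetry
q0=np.array(telemetry.get_state()["qpos"]);hd=-60
def wrist(q):
    s=SG*q;A=Rz(s[0])@Ry(s[1])@Rz(s[2]);e=PX[:3]+Rz(s[0])[:,:2]@PX[3:5]+A@PX[5:8];return e,e+A@Ry(s[3])@PX[8:11]
for phi in(28,33,38):
    P=[tool([.555,-.205,z],hd) for z in(.15,.0195)]
    r1=run(q0,P,8);Q=tool([.555,-.205,.0205],hd);Q[:3,3]+=Q[:3,0]*.006;Q=roll(Q,phi);U=Q.copy();U[2,3]=.25
    E=[cp((-.042,.06),12,phi),cp((-.042,.025),12,phi),cp((-.042,.006),12,phi),cp((-.058,0),12,phi)]
    ra=run(r1[2],[Q],8);r2=run(ra[2],[U]+E,8);print(phi,round(r1[0],2),round(r2[0],3),r2[1].round(4),r2[2].round(2),"elbow,wrist",*wrist(ra[2]))
T0=FK(q0);print(rows(T0,P[0],10))
```

```text
28 0.51 0.028 0.0001 [ 0.08  0.39  0.04  2.07 -1.24  1.    1.9 ] elbow,wrist [ 0.1467 -0.0783  0.6767] [ 0.4215 -0.2822  0.3264]
33 0.51 0.097 0.0001 [ 0.17  0.45 -0.03  2.   -1.17  1.08  1.87] elbow,wrist [ 0.1422 -0.0921  0.6755] [ 0.3991 -0.2955  0.3115]
38 0.51 0.138 0.0001 [ 0.23  0.52 -0.09  1.93 -1.11  1.15  1.84] elbow,wrist [ 0.1408 -0.1069  0.6724] [ 0.378 -0.308  0.294]
[[-0.0289 -0.0163  0.0148  0.2325 -0.1977  9.7733]
 [-0.0312 -0.0111  0.015   0.2325 -0.1977  9.7733]
 [-0.0326 -0.0055  0.0151  0.2325 -0.1977  9.7733]
 [-0.033   0.0001  0.0152  0.2325 -0.1977  9.7733]
 [-0.0325  0.0058  0.0153  0.2325 -0.1977  9.7733]
 [-0.0309  0.0113  0.0154  0.2325 -0.1977  9.7733]
 [-0.0285  0.0164  0.0154  0.2325 -0.1977  9.7733]
 [-0.0253  0.0211  0.0155  0.2325 -0.1977  9.7733]
 [-0.0213  0.0251  0.0155  0.2325 -0.1977  9.7733]
 [-0.0166  0.0284  0.0154  0.2325 -0.1977  9.7733]]
```

>>> {"op": "drive_tool", "data": {"targets": [[[-0.029,-0.016,0.005,0.2,-0.2,9.8,0.005],[-0.031,-0.011,0.005,0.2,-0.2,9.8,0.005],[-0.0325,-0.0055,0.01,0.2,-0.2,9.8,0.005],[-0.033,0,0.015,0.2,-0.2,9.8,0.005],[-0.0325,0.006,0.02,0.2,-0.2,9.8,0.005],[-0.031,0.011,0.02,0.2,-0.2,9.8,0.005],[-0.0285,0.0165,0.02,0.2,-0.2,9.8,0.005],[-0.025,0.021,0.02,0.2,-0.2,9.8,0.005],[-0.021,0.025,0.02,0.2,-0.2,9.8,0.005],[-0.017,0.0285,0.02,0.2,-0.2,9.8,0.005]]]}}

```text
time_s: 10.5
tcp_pos: [0.5547, -0.2049, 0.1448]
orientation: [-3.038, -0.799, -0.01]
wrist_force: [0.4, 0.1, -1.8]
finger_gap: 0.0101
grasp_force: 88.8
```

>>> {"op": "drive_tool", "data": {"targets": [[[0,0,0,0,0,0,0.005],[0,0,0,0,0,0,0.005]]]}}

```text
time_s: 10.75
tcp_pos: [0.5547, -0.2033, 0.1455]
orientation: [-3.034, -0.81, -0.011]
wrist_force: [-0.1, 0.5, -1.6]
finger_gap: 0.0099
grasp_force: 88.7
```

Run:
```python
from plan2 import *
s=log();print(s["tcp_pos"],s["wrist_force"]);print(rows(pose(s),tool([.555,-.205,.0205],-60),1))
```

```text
[ 0.5547 -0.2033  0.1455] [-0.0556  0.4971 -1.6116]
[[-0.0015  0.0015  0.125   0.0539 -0.3998 -0.0931]]
```

>>> {"op": "drive_tool", "data": {"targets": [[[-0.0015,0.0015,0.04,0,-0.4,0,0.005],[0,0,0.04,0,0,0,0.005],[0,0,0.03,0,0,0,0.005],[0,0,0.012,0,0,0,0.005],[0,0,0.0045,0,0,0,0.005],[0,0,0,0,0,0,0.005],[0,0,0,0,0,0,0.045],[0,0,0,0,0,0,0.045],[0,0,0,0,0,0,0.045]]]}}

```text
time_s: 11.88
tcp_pos: [0.5548, -0.2052, 0.0195]
orientation: [3.034, 0.81, 0.002]
wrist_force: [-0.1, 0.5, -0.4]
finger_gap: 0.045
grasp_force: 0.0
```

Run:
```python
from plan2 import *
s=log();T=pose(s);print(s["tcp_pos"],s["wrist_force"],s["finger_gap"])
N=-T[:3,2]
Q=tool([*s["tcp_pos"][:2],.0205],-60);Q[:3,3]+=Q[:3,0]*.006;print(rows(T,roll(Q,33),4))
```

```text
[ 0.5548 -0.2052  0.0195] [-0.1056  0.514  -0.4153] 0.04504019985963593
[[ 0.0015 -0.     -0.0002  0.0255  8.2331 -0.0225]
 [ 0.0015 -0.     -0.      0.0255  8.2331 -0.0225]
 [ 0.0015 -0.      0.0002  0.0255  8.2331 -0.0225]
 [ 0.0015 -0.      0.0004  0.0255  8.2331 -0.0225]]
```

>>> {"op": "drive_tool", "data": {"targets": [[[0.0015,0,-0.003,0,8.25,0,0.045],[0.0015,0,0,0,8.25,0,0.045],[0.0015,0,0,0,8.25,0,0.045],[0.0015,0,0.0015,0,8.25,0,0.045],[0,0,0.001,0,0,0,0.005],[0,0,0,0,0,0,0.005],[0,0,0,0,0,0,0.005],[0,0,0,0,0,0,0.005]]], "force": 90}}

```text
time_s: 12.88
tcp_pos: [0.5616, -0.2001, 0.0215]
orientation: [-2.782, -0.747, -0.822]
wrist_force: [-0.5, -0.0, 0.5]
finger_gap: 0.0107
grasp_force: 88.0
```

Run:
```python
from plan2 import *
s=log();T=pose(s);print(s["time_s"],s["tcp_pos"],s["wrist_force"],s["finger_gap"],s["grasp_force"],s["qpos"])
V=roll(T,-33);print("untilted rot",np.degrees(R.from_matrix(V[:3,:3].T@tool([0,0,0],-60)[:3,:3]).as_rotvec()))
h=s["tcp_pos"][2];U=T.copy();U[2,3]=.25;print(rows(T,U,6)[0])
E0=cp((-.042,.08),12,33,.006,h,0)
r=rows(U,E0,13);print(r);print("end",run(np.array(s["qpos"]),[U,E0]+[cp((-.042,.025),12,33,.006,h,0),cp((-.058,0),12,33,.006,h,0)],8)[:3])
```

```text
12.875 [ 0.5616 -0.2001  0.0215] [-0.4695 -0.0409  0.4873] 0.010730628157844296 88.04097175598145 [ 0.3911  0.384   0.1687  2.0371 -0.9982  0.6807  0.2813]
untilted rot [0.0473 0.0743 0.0601]
[ 0.0207  0.     -0.032   0.      0.      0.    ]
[[ 0.0063 -0.0237  0.0118  1.5854  3.0686 -7.3628]
 [ 0.0086 -0.0224  0.0129  1.5854  3.0686 -7.3628]
 [ 0.0107 -0.0208  0.014   1.5854  3.0686 -7.3628]
 [ 0.0125 -0.0189  0.0152  1.5854  3.0686 -7.3628]
 [ 0.0139 -0.0167  0.0164  1.5854  3.0686 -7.3628]
 [ 0.015  -0.0144  0.0176  1.5854  3.0686 -7.3628]
 [ 0.0157 -0.0119  0.0187  1.5854  3.0686 -7.3628]
 [ 0.016  -0.0093  0.0199  1.5854  3.0686 -7.3628]
 [ 0.016  -0.0067  0.021   1.5854  3.0686 -7.3628]
 [ 0.0155 -0.0041  0.022   1.5854  3.0686 -7.3628]
 [ 0.0147 -0.0015  0.0229  1.5854  3.0686 -7.3628]
 [ 0.0135  0.0009  0.0236  1.5854  3.0686 -7.3628]
 [ 0.0119  0.0032  0.0242  1.5854  3.0686 -7.3628]]
end (np.float64(0.10039631583507824), np.float64(6.044759665299228e-05), array([ 0.1716,  0.4518, -0.0318,  1.9987, -1.1696,  1.079 ,  1.8649]))
```

>>> {"op": "drive_tool", "data": {"targets": [[[0.01,0,-0.016,0,0,0,0.005],[0.025,0,-0.04,0,0,0,0.005],[0.03,0,-0.046,0,0,0,0.005],[0.03,0,-0.046,0,0,0,0.005],[0.028,0,-0.044,0,0,0,0.005],[0.006,-0.0235,0.012,1.6,3.05,-7.35,0.005],[0.0085,-0.0225,0.013,1.6,3.05,-7.35,0.005],[0.0105,-0.021,0.014,1.6,3.05,-7.35,0.005],[0.0125,-0.019,0.015,1.6,3.05,-7.35,0.005],[0.014,-0.0165,0.0165,1.6,3.05,-7.35,0.005]]]}}

```text
time_s: 14.12
tcp_pos: [0.5508, -0.0687, 0.2159]
orientation: [-2.243, -1.6, -1.15]
wrist_force: [-0.1, -0.2, -1.1]
finger_gap: 0.0103
grasp_force: 87.9
```

>>> {"op": "drive_tool", "data": {"targets": [[[0.015,-0.0145,0.0175,1.6,3.05,-7.35,0.005],[0.0155,-0.012,0.0185,1.6,3.05,-7.35,0.005],[0.016,-0.0095,0.02,1.6,3.05,-7.35,0.005],[0.016,-0.0065,0.021,1.6,3.05,-7.35,0.005]]]}}

```text
time_s: 14.62
tcp_pos: [0.544, 0.0365, 0.1897]
orientation: [-1.617, -2.147, -1.312]
wrist_force: [0.3, -0.5, -1.1]
finger_gap: 0.0103
grasp_force: 87.9
```

Run:
```python
from plan2 import *
s=log();T=pose(s);print(s["time_s"],s["tcp_pos"],s["qpos"])
E0=cp((-.042,.07),12,33,.0084,.0215,-.001)
print(rows(T,E0,5))
```

```text
14.625 [0.544  0.0365 0.1897] [ 0.2462  0.1747  0.122   2.0633 -1.099   1.1242  1.2735]
[[ 0.012  -0.0032  0.0196  1.2307  2.449  -5.8977]
 [ 0.0114 -0.0015  0.0202  1.2307  2.449  -5.8977]
 [ 0.0106  0.0001  0.0206  1.2307  2.449  -5.8977]
 [ 0.0096  0.0015  0.0211  1.2307  2.449  -5.8977]
 [ 0.0085  0.0029  0.0214  1.2307  2.449  -5.8977]]
```

>>> {"op": "drive_tool", "data": {"targets": [[[0.012,-0.003,0.0185,1.2,2.45,-5.9,0.005],[0.0115,-0.0015,0.019,1.2,2.45,-5.9,0.005],[0.0105,0,0.019,1.2,2.45,-5.9,0.005],[0.0095,0.0015,0.019,1.2,2.45,-5.9,0.005],[0.0085,0.003,0.019,1.2,2.45,-5.9,0.005],[0,0,0,0,0,0,0.005],[0,0,0,0,0,0,0.005]]]}}

```text
time_s: 15.5
tcp_pos: [0.541, 0.1394, 0.1619]
orientation: [-0.874, -2.529, -1.386]
wrist_force: [-0.2, -0.0, -1.1]
finger_gap: 0.01
grasp_force: 87.9
```

```bash
cat >> plan2.py <<'E'
GG=dict(phi=33,lat=.0084,h=.0215,gx=-.001)
def rep():
    s=log();T=roll(pose(s),-33);Y,X,N=T[:3,1],T[:3,0],-T[:3,2];B=bayR();o=T[:3,3]-Y*GG["gx"]-X*GG["lat"]-N*GG["h"]
    f=lambda x,z:np.round(1e3*B.T@(o+Y*x+N*z-O),1)
    print("t",s["time_s"],"tongue",f(-.062,.003),"tail",f(.058,0),"Fbay",np.round(B.T@np.array(s["wrist_force"]),1),"q",np.round(s["qpos"],2),"gap",round(s["finger_gap"],4))
    print("pitch etc err",np.degrees(R.from_matrix(T[:3,:3].T@tool([0,0,0],YAW,35)[:3,:3]).as_rotvec()).round(2));return s,pose(s),(o,X,Y,N)
E
python3 - <<'E'
from plan2 import *
s,T,(o,X,Y,N)=rep()
print(rows(T,cp((-.042,.03),12,**GG),1),rows(T,cp((-.042,.006),12,**GG),1))
d=wsnap("wE")
c=lambda x,y,z:proj(d,o+Y*x+X*y+N*z).round(1)
print("tongue pred",[c(-.062,y,.006) for y in(.02,-.02)],"deck end",[c(-.046,y,.012) for y in(.03,-.03)])
b=lambda x,y,z:proj(d,O+bayR()@np.array([x,y,z])).round(1)
print("lip in low ±38",b(-.053,.038,.009),b(-.053,-.038,.009),"top in",b(-.053,.038,.015),b(-.053,-.038,.015),"out",b(-.069,.038,.015),b(-.069,-.038,.015))
cv2.imwrite("pics/E.png",cv2.resize(d["frame"][:,:,::-1],(800,600)))
E
```

```text
t 15.5 tongue [-43.8  -5.6  77.8] tail [74.2 -6.5 99.9] Fbay [-0.8  0.1 -0.8] q [ 0.18  0.31  0.01  1.99 -1.1   1.18  1.73] gap 0.01
pitch etc err [12.03  0.21 -0.44]
[[-0.0205 -0.0083  0.0429  0.2488  0.2553 -0.3286]] [[-0.0333 -0.0133  0.0626  0.2488  0.2553 -0.3286]]
tongue pred [array([182.6, 289.4]), array([173.2, 385.6])] deck end [array([217.1, 264.4]), array([205.9, 413.9])]
lip in low ±38 [184.6 268.7] [173.  399.4] top in [183.5 266.7] [171.5 400.5] out [155.6 265.7] [140.8 401.4]
```

View pics/E.png

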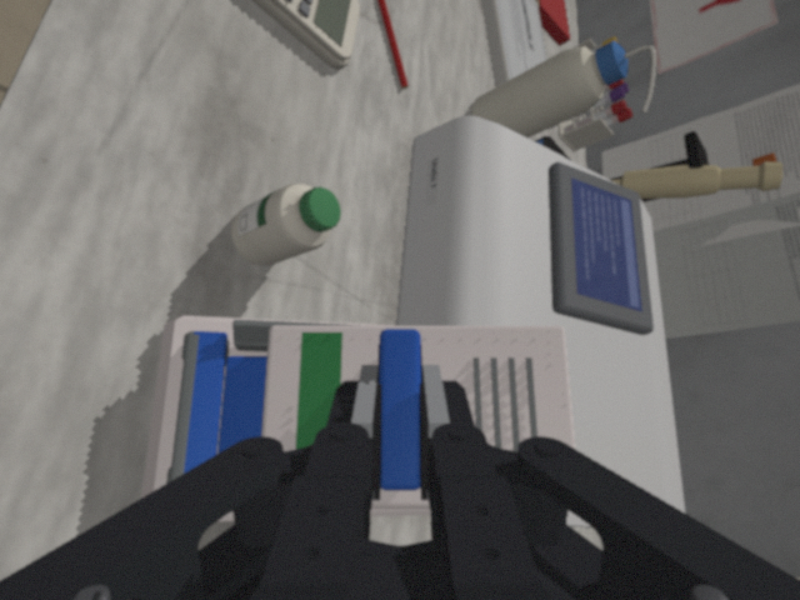

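The wrist view confirms the lip where predicted, with its top inner corner at (180,266). The cartridge sits about 1.3 mm further +y than assumed (tongue corner at (181.6,284.8)), so I'm correcting the grasp offset.

```bash
sed -i 's/^GG=.*/GG=dict(phi=33,lat=.0071,h=.0215,gx=-.0002)/' plan2.py
python3 - <<'E'
from plan2 import *
s,T,_=rep();A=cp((-.042,.03),12,**GG)
print(rows(T,A,3));print(rows(A,cp((-.042,.01),12,**GG),2)[0]);
E
```

```text
t 15.55 tongue [-44.5  -4.6  77.8] tail [ 73.4  -5.4 100. ] Fbay [-0.2 -0.1 -1.1] q [ 0.18  0.31  0.01  1.99 -1.1   1.18  1.73] gap 0.0101
pitch etc err [12.05  0.24 -0.44]
[[-0.0072 -0.0025  0.0142  0.0894  0.0941 -0.1048]
 [-0.0072 -0.0025  0.0141  0.0894  0.0941 -0.1048]
 [-0.0072 -0.0025  0.0141  0.0894  0.0941 -0.1048]]
[-0.0053 -0.0021  0.0082  0.      0.      0.    ]
```

>>> {"op": "drive_tool", "data": {"targets": [[[-0.007,-0.0025,0.014,0.1,0.1,-0.1,0.005],[-0.007,-0.0025,0.014,0.1,0.1,-0.1,0.005],[-0.0075,-0.0025,0.0145,0.1,0.1,-0.1,0.005],[0,0,0,0,0,0,0.005],[0,0,0,0,0,0,0.005]]]}}

```text
time_s: 16.18
tcp_pos: [0.5613, 0.1618, 0.1242]
orientation: [-0.859, -2.532, -1.382]
wrist_force: [-0.4, -0.0, -1.7]
finger_gap: 0.0105
grasp_force: 87.9
```

Run:
```python
from plan2 import *
s,T,_=rep();A=cp((-.042,.006),12,**GG)
print(rows(T,A,3));print(rows(A,cp((-.059,.0),12,**GG),3)[0]);
```

```text
t 16.175 tongue [-41.7   0.6  29.6] tail [76.3  0.8 51.7] Fbay [-1.2  0.2 -1.2] q [ 0.15  0.41 -0.02  1.96 -1.14  1.11  1.78] gap 0.0105
pitch etc err [12.02 -0.1   0.09]
[[-0.0044 -0.0017  0.0063 -0.0067 -0.0364  0.0254]
 [-0.0044 -0.0017  0.0063 -0.0067 -0.0364  0.0254]
 [-0.0044 -0.0017  0.0063 -0.0067 -0.0364  0.0254]]
[-0.0004 -0.006   0.0007  0.      0.      0.    ]
```

>>> {"op": "drive_tool", "data": {"targets": [[[-0.0045,-0.0035,0.0065,0,0,0,0.005],[-0.0045,-0.0035,0.0065,0,0,0,0.005],[-0.0042,-0.0035,0.006,0,0,0,0.005],[0,0,0,0,0,0,0.005]]]}}

```text
time_s: 16.68
tcp_pos: [0.5694, 0.1666, 0.1045]
orientation: [-0.854, -2.53, -1.39]
wrist_force: [-25.2, -21.8, 34.0]
finger_gap: 0.0103
grasp_force: 124.4
```

Run:
```python
from plan2 import *
s,T,_=rep();print(rows(T,cp((-.060,.0),12,**GG),3))
```

```text
t 16.675 tongue [-45.1  -0.5   7.8] tail [72.7 -0.4 30.6] Fbay [-7.8 -1.8 46.9] q [ 0.15  0.46 -0.03  1.94 -1.16  1.09  1.81] gap 0.0103
pitch etc err [12.37 -0.28  0.1 ]
[[-0.0007 -0.0054  0.0015  0.0902 -0.0953  0.0879]
 [-0.0007 -0.0053  0.0015  0.0902 -0.0953  0.0879]
 [-0.0007 -0.0053  0.0015  0.0902 -0.0953  0.0879]]
```

>>> {"op": "drive_tool", "data": {"targets": [[[0.0055,0.001,-0.008,0,0,0,0.005],[0.0028,0,-0.004,0,0,0,0.005]]]}}

```text
time_s: 16.92
tcp_pos: [0.5614, 0.1612, 0.1116]
orientation: [-0.86, -2.533, -1.382]
wrist_force: [0.5, 0.2, -0.9]
finger_gap: 0.0105
grasp_force: 90.1
```

Run:
```python
from plan2 import *
s,T,_=rep();q=np.array(s["qpos"])
for th in(15,16,17,18):
    W=[cp((-.044,.024),th,**GG),cp((-.048,.004),th,**GG),cp((-.060,.0),th,**GG)];r=run(q,W,8);print(th,r[0],r[1],r[2].round(2))
    if th==17:
        print(rows(T,W[0],2),rows(W[0],W[1],4)[0],rows(W[1],W[2],4)[0])
```

```text
t 16.925 tongue [-49.2   0.1  19.5] tail [68.8  0.2 41.6] Fbay [-0.1 -0.1 -1. ] q [ 0.16  0.43 -0.02  1.96 -1.15  1.1   1.8 ] gap 0.0105
pitch etc err [12.05 -0.05  0.09]
15 0.057983727271862406 1.728161609739096e-05 [ 0.19  0.48 -0.04  1.98 -1.21  1.09  1.93]
16 0.043369470800400656 3.6132246293228365e-05 [ 0.2   0.48 -0.04  1.99 -1.23  1.1   1.95]
17 0.028988743112788207 6.212369599675501e-05 [ 0.2   0.48 -0.04  2.   -1.24  1.1   1.98]
[[ 0.0023  0.0021 -0.0036 -2.0993 -0.0319 -1.312 ]
 [ 0.0022  0.0023 -0.0036 -2.0993 -0.0319 -1.312 ]] [-0.0024 -0.0024  0.0038  0.      0.      0.    ] [-0.     -0.0032  0.0001  0.      0.      0.    ]
18 0.014861097324255557 9.554591201646136e-05 [ 0.21  0.48 -0.05  2.   -1.26  1.11  2.01]
```

>>> {"op": "drive_tool", "data": {"targets": [[[0.0022,0.002,-0.0036,-2.1,0,-1.3,0.005],[0.0022,0.0022,-0.0036,-2.1,0,-1.3,0.005],[0,0,0,0,0,0,0.005],[0,0,0,0,0,0,0.005]]]}}

```text
time_s: 17.42
tcp_pos: [0.5588, 0.1594, 0.12]
orientation: [-0.819, -2.53, -1.496]
wrist_force: [-0.0, 0.1, -0.6]
finger_gap: 0.0107
grasp_force: 90.2
```

Run:
```python
from plan2 import *
from plant import imaging
s,T,(o,X,Y,N)=rep();d=wsnap("wF")
c=lambda x,y,z:proj(d,o+Y*x+X*y+N*z).round(1)
print("tongue pred",[c(-.062,y,.006) for y in(.02,-.02)],"deck end",[c(-.046,y,.012) for y in(.03,-.03)],"tail",c(.058,.03,.012))
b=lambda x,y,z:proj(d,O+bayR()@np.array([x,y,z])).round(1)
print("top in",b(-.053,.038,.015),"out",b(-.069,.038,.015))
e=imaging.snapshot("side");np.savez("side2.npz",**e)
p=lambda x,y,z:proj(e,o+Y*x+X*y+N*z).round(1)
print("side pred tail low",p(.058,-.03,0),"tongue",p(-.062,-.02,.006),"deck top tail -",p(.058,-.03,.012),"deck top tongue -",p(-.046,-.03,.012))
cv2.imwrite("pics/F.png",np.hstack([crop(d,100,220,200,300 if 0 else 200,2),crop(e,290,100,100,100,4)]))
W=[cp((-.048,.004),17,**GG),cp((-.060,.0),17,**GG)];print(rows(T,W[0],4),rows(W[0],W[1],4)[0])
```

```text
t 17.425 tongue [-44.1   0.4  23.5] tail [71.6  0.3 55.5] Fbay [-0.3  0.1 -0.5] q [ 0.21  0.43 -0.05  1.99 -1.21  1.12  1.92] gap 0.0107
pitch etc err [16.92 -0.12 -0.01]
tongue pred [array([181.1, 286.6]), array([171.7, 382.3])] deck end [array([215.5, 261.5]), array([204.2, 410.3])] tail [454.2 261.8]
top in [167.7 252.8] out [131.1 250.3]
side pred tail low [352.9 135.7] tongue [319.2 173.4] deck top tail - [349.3 134.6] deck top tongue - [323.3 170.5]
[[-0.0024 -0.0024  0.0036 -0.0121 -0.029  -0.0164]
 [-0.0024 -0.0024  0.0036 -0.0121 -0.029  -0.0164]
 [-0.0024 -0.0024  0.0036 -0.0121 -0.029  -0.0164]
 [-0.0024 -0.0024  0.0036 -0.0121 -0.029  -0.0164]] [-0.     -0.0032  0.0001  0.      0.      0.    ]
```

View pics/F.png

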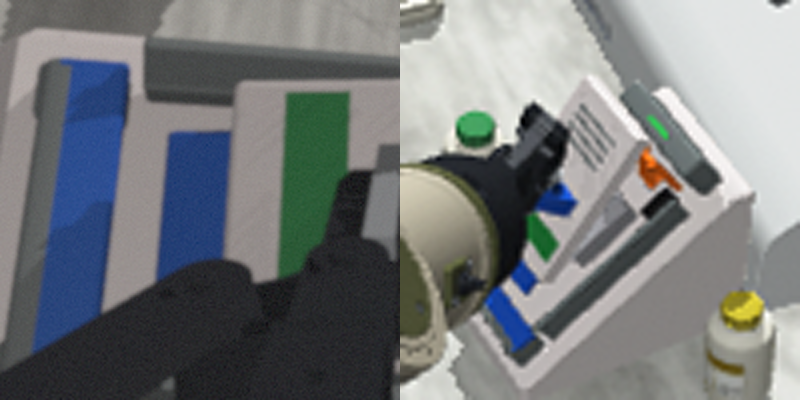

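The wrist view shows the tongue corner at (184,286.5) and the lip's inner corner at (164,251). Lateral alignment is good, and the tongue needs to slide about 2.5 mm further than my model says. The side view shows the tail clear above the tabs.

>>> {"op": "drive_tool", "data": {"targets": [[[-0.0024,-0.0024,0.0036,0,0,0,0.005],[-0.0024,-0.0024,0.0036,0,0,0,0.005],[-0.0012,-0.0012,0.0018,0,0,0,0.005],[0,0,0,0,0,0,0.005]]]}}

```text
time_s: 18.02
tcp_pos: [0.5625, 0.1622, 0.1086]
orientation: [-0.818, -2.53, -1.497]
wrist_force: [-0.9, -0.5, -1.8]
finger_gap: 0.0104
grasp_force: 90.2
```

>>> {"op": "drive_tool", "data": {"targets": [[[-0.0012,-0.0012,0.0018,0,0,0,0.005],[-0.001,-0.001,0.0015,0,0,0,0.005]]]}}

```text
time_s: 18.27
tcp_pos: [0.564, 0.1632, 0.1046]
orientation: [-0.818, -2.531, -1.497]
wrist_force: [0.9, -0.2, -1.2]
finger_gap: 0.0103
grasp_force: 90.2
```

Run:
```python
from plan2 import *
s,T,_=rep();W=[cp((-.050,.0035),17,**GG),cp((-.062,.0),17,**GG)];print(rows(T,W[0],1),rows(W[0],W[1],4)[0])
```

```text
t 18.275 tongue [-47.6   0.1   7.1] tail [68.   0.1 39.3] Fbay [-0.2 -0.7 -1.3] q [ 0.22  0.47 -0.07  1.98 -1.22  1.1   1.94] gap 0.0103
pitch etc err [16.98 -0.1  -0.01]
[[-0.0015 -0.0034  0.0023 -0.0049 -0.0995 -0.0276]] [ 0.     -0.0031 -0.      0.      0.      0.    ]
```

>>> {"op": "drive_tool", "data": {"targets": [[[-0.0012,-0.0022,0.0019,0,0,0,0.005],[-0.0011,-0.0022,0.0017,0,0,0,0.005],[0,0,0,0,0,0,0.005]]]}}

```text
time_s: 18.65
tcp_pos: [0.5644, 0.1635, 0.0995]
orientation: [-0.816, -2.53, -1.499]
wrist_force: [-6.5, -5.4, 8.3]
finger_gap: 0.0102
grasp_force: 94.8
```

>>> {"op": "drive_tool", "data": {"targets": [[[0,-0.003,0,0,0,0,0.005],[0,-0.003,0,0,0,0,0.005],[0,0,0,0,0,0,0.005]]]}}

```text
time_s: 19.02
tcp_pos: [0.5613, 0.161, 0.0936]
orientation: [-0.819, -2.531, -1.496]
wrist_force: [-2.4, -1.9, -0.6]
finger_gap: 0.0104
grasp_force: 90.6
```

Run:
```python
from plan2 import *
s,T,_=rep();W=[cp((-.062,.0),17,**GG)];print(rows(T,W[0],1))
```

```text
t 19.025 tongue [-56.8   0.1   0.1] tail [58.8  0.  32.2] Fbay [-2.8 -0.1  1.3] q [ 0.23  0.48 -0.08  1.99 -1.23  1.09  1.97] gap 0.0104
pitch etc err [16.95 -0.1  -0.02]
[[ 0.0008 -0.005  -0.0012 -0.0215 -0.0982 -0.0566]]
```

>>> {"op": "drive_tool", "data": {"targets": [[[0.0003,-0.002,-0.0004,0,0,0,0.005],[0.0003,-0.002,-0.0004,0,0,0,0.005],[0.0002,-0.0015,-0.0003,0,0,0,0.005],[0,0,0,0,0,0,0.005]]]}}

```text
time_s: 19.52
tcp_pos: [0.5579, 0.1587, 0.0902]
orientation: [-0.818, -2.53, -1.497]
wrist_force: [-0.0, 0.7, -1.3]
finger_gap: 0.0104
grasp_force: 90.2
```

Run:
```python
from plan2 import *
s,T,_=rep()
print(rows(T,cp((-.062,.0),10,**GG),4))
```

```text
t 19.525 tongue [-62.1   0.3  -0.3] tail [53.6  0.3 31.9] Fbay [-0.4  0.6 -1.3] q [ 0.24  0.49 -0.08  2.   -1.23  1.09  1.98] gap 0.0104
pitch etc err [16.97 -0.11 -0.02]
[[-0.0011  0.0005  0.0015  1.4645 -0.028   0.943 ]
 [-0.0011  0.0005  0.0015  1.4645 -0.028   0.943 ]
 [-0.001   0.0006  0.0015  1.4645 -0.028   0.943 ]
 [-0.001   0.0007  0.0015  1.4645 -0.028   0.943 ]]
```

>>> {"op": "drive_tool", "data": {"targets": [[[-0.0011,0.0003,0.0015,1.45,0,0.95,0.005],[-0.0011,0.0003,0.0015,1.45,0,0.95,0.005],[-0.001,0.0004,0.0015,1.45,0,0.95,0.005],[-0.001,0.0005,0.0015,1.45,0,0.95,0.005],[0,0,0,0,0,0,0.005]]]}}

```text
time_s: 20.15
tcp_pos: [0.5626, 0.1621, 0.0861]
orientation: [-0.878, -2.529, -1.334]
wrist_force: [-2.4, -2.9, -2.1]
finger_gap: 0.0101
grasp_force: 89.1
```

Run:
```python
from plan2 import *
s,T,_=rep()
print(rows(T,cp((-.063,.0),6,**GG),4))
```

```text
t 20.15 tongue [-63.7   0.1  -0.2] tail [55.   0.1 17.5] Fbay [-4.2 -0.8  0.4] q [ 0.17  0.47 -0.05  1.95 -1.12  1.07  1.79] gap 0.0101
pitch etc err [ 9.93 -0.12  0.01]
[[-0.0006  0.0005  0.0009  0.823  -0.0292  0.5351]
 [-0.0006  0.0005  0.0009  0.823  -0.0292  0.5351]
 [-0.0006  0.0005  0.0009  0.823  -0.0292  0.5351]
 [-0.0006  0.0005  0.0009  0.823  -0.0292  0.5351]]
```

>>> {"op": "drive_tool", "data": {"targets": [[[0,0,0,0,0,0,0.02],[0,0,0,0,0,0,0.03],[0,0,0,0,0,0,0.03],[0,0,-0.02,0,0,0,0.03],[0,0,-0.03,0,0,0,0.03],[0,0,-0.02,0,0,0,0]]], "force": 40}}

```text
time_s: 20.9
tcp_pos: [0.5541, 0.1046, 0.1295]
orientation: [-0.88, -2.53, -1.338]
wrist_force: [0.0, 0.3, -0.1]
finger_gap: 0.013
grasp_force: 0.0
```

Run:
```python
from plan2 import *
from plant import imaging
s=log();T=pose(s);q=np.array(s["qpos"]);print(s["time_s"],s["tcp_pos"],s["wrist_force"],s["finger_gap"])
# press pose: tip at bay x=.034-ish, y 0, height z, pitch theta, roll
def press(x,z,th=4,phi=33,y=0): return roll(tool(O+bayR()@np.array([x,y,z]),YAW,35+th),phi)
W=[press(.034,.07),press(.034,.04),press(.034,.012)];r=run(q,W,8);print(r[0],r[1],r[2].round(2));print(rows(T,W[0],3),rows(W[0],W[1],2)[0],rows(W[1],W[2],2)[0])
d=wsnap("wG");e=imaging.snapshot("side")
cv2.imwrite("pics/G.png",np.hstack([cv2.resize(d["frame"][:,:,::-1],(400,300)),crop(e,290,105,100,75,4)]))
```

```text
20.9 [0.5541 0.1046 0.1295] [ 0.0118  0.2501 -0.1356] 0.012974431055425605
0.25144029570620474 5.7242388691018646e-05 [ 0.09  0.5  -0.04  1.82 -1.02  1.06  1.56]
[[0.0045 0.0151 0.0135 1.7066 0.0053 1.085 ]
 [0.0047 0.0154 0.013  1.7066 0.0053 1.085 ]
 [0.005  0.0157 0.0126 1.7066 0.0053 1.085 ]] [-0.0081 -0.001   0.0125  0.      0.      0.    ] [-0.0076 -0.001   0.0117  0.      0.      0.    ]
```

View pics/G.png

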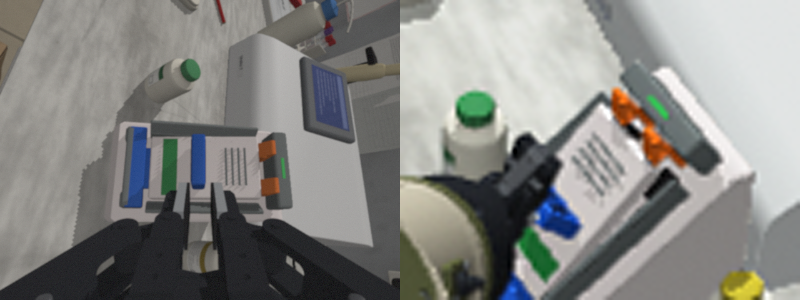

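The cartridge sits hooked under the lip, centred between the guides, with its tail resting on the orange tabs. Next I press on the ribs with closed fingers.

>>> {"op": "drive_tool", "data": {"targets": [[[0.0045,0.015,0.0135,1.7,0,1.1,0],[0.0047,0.0154,0.013,1.7,0,1.1,0],[0.005,0.0157,0.0126,1.7,0,1.1,0],[-0.0081,-0.001,0.0125,0,0,0,0],[-0.0081,-0.001,0.0125,0,0,0,0],[0,0,0,0,0,0,0],[0,0,0,0,0,0,0]]]}}

```text
time_s: 21.88
tcp_pos: [0.5871, 0.174, 0.1164]
orientation: [-0.927, -2.52, -1.198]
wrist_force: [-0.3, -0.4, 0.3]
finger_gap: 0.0001
grasp_force: 0.0
```

```bash
cat >> plan2.py <<'E'
def press(x,z,th=4,phi=33,y=0): return roll(tool(O+bayR()@np.array([x,y,z]),YAW,35+th),phi)
def tip():
    s=log();B=bayR();print("t",s["time_s"],"tip bay mm",(1e3*B.T@(np.array(s["tcp_pos"])-O)).round(1),"F",(B.T@np.array(s["wrist_force"])).round(1),"gap",s["finger_gap"]);return s,pose(s)
E
python3 - <<'E'
from plan2 import *
s,T=tip();print(rows(T,press(.034,.032),1),rows(press(.034,.032),press(.034,.022),4)[0])
E
```

```text
t 21.875 tip bay mm [33.2  1.6 38.2] F [-0.3 -0.2  0.5] gap 5.6503532763641835e-05
[[-0.0047  0.0004  0.0044 -0.0145 -0.0982 -0.1147]] [-0.0014 -0.0002  0.0021  0.      0.      0.    ]
```

>>> {"op": "drive_tool", "data": {"targets": [[[0.003,0,0.006,0,0,0,0],[-0.0015,0,0.002,0,0,0,0],[-0.0014,-0.0002,0.0021,0,0,0,0],[0,0,0,0,0,0,0]]]}}

```text
time_s: 22.38
tcp_pos: [0.588, 0.1826, 0.1105]
orientation: [-0.925, -2.521, -1.199]
wrist_force: [0.4, -0.1, 0.4]
finger_gap: -0.0003
grasp_force: 0.6
```

```bash
python3 -c "
from plan2 import *
tip()"
```

```text
t 22.375 tip bay mm [34.7  7.8 30. ] F [ 0.4 -0.4  0.2] gap -0.0002537774745608102
```

Now press in steps of about 2.5 mm, watching the force.

>>> {"op": "drive_tool", "data": {"targets": [[[-0.0014,-0.0002,0.0021,0,0,0,0],[-0.0014,-0.0002,0.0021,0,0,0,0],[0,0,0,0,0,0,0]]]}}

```text
time_s: 22.75
tcp_pos: [0.5903, 0.184, 0.106]
orientation: [-0.925, -2.521, -1.198]
wrist_force: [-0.1, 1.2, 1.8]
finger_gap: 0.0
grasp_force: 0.9
```

>>> {"op": "drive_tool", "data": {"targets": [[[-0.0014,-0.0002,0.0021,0,0,0,0],[-0.0007,-0.0001,0.001,0,0,0,0],[0,0,0,0,0,0,0]]]}}

```text
time_s: 23.12
tcp_pos: [0.5919, 0.1853, 0.1037]
orientation: [-0.924, -2.521, -1.199]
wrist_force: [-3.6, -3.4, 10.3]
finger_gap: 0.0
grasp_force: 5.8
```

```bash
python3 -c "
from plan2 import *
tip()"
```

```text
t 23.125 tip bay mm [34.7  7.6 21.7] F [ 1.9 -0.5 11.2] gap 2.3336187841828292e-05
```

>>> {"op": "drive_tool", "data": {"targets": [[[-0.0007,-0.0001,0.001,0,0,0,0],[-0.0007,-0.0001,0.001,0,0,0,0],[0,0,0,0,0,0,0]]]}}

```text
time_s: 23.5
tcp_pos: [0.5927, 0.1859, 0.1026]
orientation: [-0.923, -2.52, -1.2]
wrist_force: [-10.8, -8.2, 20.5]
finger_gap: -0.0
grasp_force: 12.2
```

>>> {"op": "drive_tool", "data": {"targets": [[[-0.0007,-0.0001,0.001,0,0,0,0],[0,0,0,0,0,0,0]]]}}

```text
time_s: 23.75
tcp_pos: [0.5931, 0.1862, 0.1021]
orientation: [-0.922, -2.519, -1.201]
wrist_force: [-14.6, -10.2, 24.4]
finger_gap: -0.0004
grasp_force: 15.6
```

```bash
python3 -c "
from plan2 import *
tip()"
```

```text
t 23.75 tip bay mm [35.   7.6 19.6] F [-0.5  0.9 30.2] gap -0.00036302633461762616
```

```bash
cat > tabs.py <<'E'
from plan2 import *
from plant import imaging
def cen(d,box):
    x0,y0,x1,y1=box;m=cv2.inRange(cv2.cvtColor(d["frame"],cv2.COLOR_RGB2HSV)[y0:y1,x0:x1],(3,150,80),(18,255,255))
    n,l,s,c=cv2.connectedComponentsWithStats(m);return [(int(s[i,4]),(c[i]+[x0,y0]).round(2).tolist(),s[i,:4].tolist()) for i in range(1,n) if s[i,4]>5]
for n,box in(("scene",(255,295,335,345)),("side",(330,110,395,160))):
    print(n,"before",cen(load(n+"0"),box));print("   now",cen(imaging.snapshot(n),box))
E
python3 tabs.py
```

```text
scene before [(31, [281.42, 308.87], [24, 10, 6, 9]), (36, [288.81, 317.56], [31, 19, 6, 8])]
   now [(30, [281.37, 308.73], [24, 10, 6, 8]), (35, [288.8, 317.66], [31, 19, 6, 8])]
side before [(91, [348.9, 137.49], [12, 18, 18, 19])]
   now [(43, [353.05, 142.67], [20, 28, 10, 9])]
```

Both tabs are back at their rest positions in the scene view (within 0.2 px) with the tail pressed down, so they have snapped. Backing off.

>>> {"op": "drive_tool", "data": {"targets": [[[0.003,0,-0.005,0,0,0,0],[0.01,0.001,-0.015,0,0,0,0],[0.01,0.001,-0.04,0,0,0,0],[0,0,-0.06,0,0,0,0],[0,0,-0.06,0,0,0,0],[0,0,0,0,0,0,0],[0,0,0,0,0,0,0]]]}}

```text
time_s: 24.72
tcp_pos: [0.5615, 0.0622, 0.228]
orientation: [-0.926, -2.521, -1.198]
wrist_force: [1.1, 0.4, 0.1]
finger_gap: -0.0
grasp_force: 0.0
```

```bash
python3 tabs.py
python3 - <<'E'
from plan2 import *
from plant import imaging
tip();e=imaging.snapshot("side");a=imaging.snapshot("scene")
def blue(d,box):
    x0,y0,x1,y1=box;m=cv2.inRange(cv2.cvtColor(d["frame"],cv2.COLOR_RGB2HSV)[y0:y1,x0:x1],(105,140,60),(130,255,255))
    n,l,s,c=cv2.connectedComponentsWithStats(m);return [(int(s[i,4]),(c[i]+[x0,y0]).round(1).tolist()) for i in range(1,n) if s[i,4]>8]
b=lambda d,x,y,z:proj(d,O+bayR()@np.array([x,y,z])).round(1)
print("blue side",blue(e,(295,110,370,190)),"pred clipped fin mid(z27/top)",b(e,-.001,0,.03),b(e,-.001,0,.045));print("scene",blue(a,(255,295,335,345)),b(a,-.001,0,.03),b(a,-.001,0,.045))
f,g=blue(e,(295,110,370,190)),blue(a,(255,295,335,345))
for p in f:
    for q in g:
        X,er=tri(ray(e,*p[1]),ray(a,*q[1]));print(p,q,(1e3*bayR().T@(X-O)).round(1),round(er,4))
E
```

```text
scene before [(31, [281.42, 308.87], [24, 10, 6, 9]), (36, [288.81, 317.56], [31, 19, 6, 8])]
   now [(28, [281.36, 308.75], [24, 10, 5, 8]), (32, [288.78, 317.84], [31, 19, 6, 8])]
side before [(91, [348.9, 137.49], [12, 18, 18, 19])]
   now [(89, [349.04, 137.56], [12, 18, 18, 19])]
t 24.825 tip bay mm [ 24.6 -70.1 179.7] F [ 1.2 -0.3 -0.2] gap 3.186670124426671e-05
blue side [(109, [327.5, 155.2]), (169, [314.5, 175.2])] pred clipped fin mid(z27/top) [328.3 154.3] [325.  151.7]
scene [(196, [308.0, 318.2])] [304.1 317.8] [307.4 312.6]
(109, [327.5, 155.2]) (196, [308.0, 318.2]) [-6.4  1.7 31.3] 0.0073
(169, [314.5, 175.2]) (196, [308.0, 318.2]) [-48.2 -22.   24.2] 0.0215
```

Tabs at rest don't by themselves prove the tail is down, so I'll feel for the deck height at the ribs. Before the press, contact came at a tip z of about 25 mm.

>>> {"op": "drive_tool", "data": {"targets": [[[0,0,0.06,0,0,0,0],[0,0,0.06,0,0,0,0],[-0.01,-0.001,0.04,0,0,0,0],[-0.008,0,0.012,0,0,0,0],[0,0,0,0,0,0,0]]]}}

```text
time_s: 25.55
tcp_pos: [0.5897, 0.1829, 0.1074]
orientation: [-0.925, -2.52, -1.197]
wrist_force: [0.3, 0.0, -0.0]
finger_gap: -0.0002
grasp_force: 0.0
```

```bash
python3 -c "
from plan2 import *
tip()"
```

```text
t 25.55 tip bay mm [34.2  7.1 26.6] F [ 0.2 -0.2 -0.2] gap -0.00017386916904296834
```

>>> {"op": "drive_tool", "data": {"targets": [[[-0.0014,-0.0002,0.0021,0,0,0,0],[0,0,0,0,0,0,0]]]}}

```text
time_s: 25.8
tcp_pos: [0.5914, 0.183, 0.1066]
orientation: [-0.927, -2.522, -1.199]
wrist_force: [0.4, -0.4, 0.0]
finger_gap: 0.0001
grasp_force: 0.0
```

>>> {"op": "drive_tool", "data": {"targets": [[[-0.0008,-0.0001,0.0012,0,0,0,0],[0,0,0,0,0,0,0]]]}}

```text
time_s: 26.05
tcp_pos: [0.5918, 0.1842, 0.1051]
orientation: [-0.926, -2.522, -1.199]
wrist_force: [0.8, -1.1, 0.5]
finger_gap: 0.0002
grasp_force: 0.8
```

>>> {"op": "drive_tool", "data": {"targets": [[[-0.0007,-0.0001,0.001,0,0,0,0],[0,0,0,0,0,0,0]]]}}

```text
time_s: 26.3
tcp_pos: [0.5923, 0.1846, 0.1043]
orientation: [-0.925, -2.521, -1.199]
wrist_force: [-1.8, -3.5, 7.3]
finger_gap: -0.0002
grasp_force: 4.1
```

```bash
python3 -c "
from plan2 import *
tip()"
```

```text
t 26.3 tip bay mm [35.   6.8 22.2] F [ 1.3 -1.7  8. ] gap -0.00020581570855479983
```

>>> {"op": "drive_tool", "data": {"targets": [[[0.01,0.001,-0.015,0,0,0,0],[0.01,0.001,-0.04,0,0,0,0],[0,-0.01,-0.06,0,0,0,0],[0,-0.01,-0.05,0,0,0,0],[0,0,0,0,0,0,0],[0,0,0,0,0,0,0]]]}}

```text
time_s: 27.05
tcp_pos: [0.5512, 0.0615, 0.2084]
orientation: [-0.925, -2.521, -1.198]
wrist_force: [0.4, 1.0, -1.3]
finger_gap: 0.0001
grasp_force: 0.0
```

```bash
python3 -c "
from plan2 import *
wsnap('wH')
d=load('wH');b=lambda x,y,z:proj(d,O+bayR()@np.array([x,y,z])).round()
print(b(-.06,0,.015),b(0,0,.042),b(.055,0,.02))"
```

```text
[225. 249.] [300. 242.] [367. 250.]
```

>>> {"op": "drive_tool", "data": {"targets": [[[0.045,0,-0.03,0,0,0,0],[0.045,0,-0.03,0,0,0,0],[0,0,0,0,0,0,0],[0,0,0,0,0,0,0]]]}}

```text
time_s: 27.6
tcp_pos: [0.4759, 0.0575, 0.2849]
orientation: [-0.923, -2.521, -1.197]
wrist_force: [-0.4, -0.2, -0.6]
finger_gap: -0.0001
grasp_force: 0.0
```

```bash
cat > chk.py <<'E'
from plan2 import *
a,b=load('wH'),wsnap('wI')
def seg(d,lo,hi):
    m=cv2.inRange(cv2.cvtColor(d["frame"],cv2.COLOR_RGB2HSV),lo,hi);n,l,s,c=cv2.connectedComponentsWithStats(m)
    return [(int(s[i,4]),c[i].round(1).tolist(),s[i,:4].tolist()) for i in range(1,n) if s[i,4]>60]
for d in(a,b):
    p=lambda x,y,z:proj(d,O+bayR()@np.array([x,y,z])).round(1)
    print("pred lip",p(-.061,0,.015),"fin top",p(-.001,0,.045),"green",p(-.037,0,.012),"tabs",p(.055,.018,.022),p(.055,-.018,.022))
    print("blue",seg(d,(105,140,40),(130,255,255)),"green",seg(d,(45,90,30),(85,255,255)),"or",seg(d,(3,150,60),(18,255,255)))
E
python3 chk.py
```

```text
pred lip [223.3 249.3] fin top [298.8 240.5] green [253.8 250.8] tabs [367.1 228.5] [368.5 271.8]
blue [(1626, [225.1, 251.4], [210, 206, 29, 90]), (883, [294.1, 242.1], [287, 211, 15, 63])] green [(412, [288.3, 133.0], [277, 121, 23, 25]), (933, [261.3, 249.4], [253, 218, 18, 63]), (99, [395.8, 248.0], [394, 236, 5, 25])] or [(332, [372.2, 226.7], [363, 216, 19, 25]), (337, [373.7, 270.1], [364, 259, 20, 24])]
pred lip [243.3 315.5] fin top [303.5 313. ] green [267.4 316. ] tabs [357.7 298.1] [358.6 334.1]
blue [(992, [244.9, 315.7], [236, 279, 19, 74]), (89, [298.1, 297.5], [295, 290, 8, 16])] green [(259, [294.6, 214.3], [286, 205, 18, 19]), (581, [273.8, 315.2], [267, 289, 14, 53])] or [(177, [361.7, 297.0], [355, 290, 14, 15]), (101, [365.7, 332.8], [361, 326, 10, 14])]
```

Run:
```python
from plan2 import *
from plant import imaging
e=imaging.snapshot("side")
def blobs(d,box,lo=(105,140,40),hi=(130,255,255)):
    x0,y0,x1,y1=box;m=cv2.inRange(cv2.cvtColor(d["frame"],cv2.COLOR_RGB2HSV)[y0:y1,x0:x1],lo,hi)
    return [c[:,0]+[x0,y0] for c in cv2.findContours(m,0,1)[0] if cv2.contourArea(c)>20]
for c in blobs(e,(295,110,370,195)): print("blob bbox u",c[:,0].min(),c[:,0].max(),"v",c[:,1].min(),c[:,1].max(), "top pt",c[c[:,1].argmin()],"right pt",c[c[:,0].argmax()])
O2=O+bayR()@np.array([-.0015,0,0])
def cart(th,x,y,z):
    a=np.radians(th);return O2+bayR()@np.array([-.063+(x+.062)*np.cos(a)-(z-.003)*np.sin(a),y,(x+.062)*np.sin(a)+(z-.003)*np.cos(a)])
for th in(1,3,5,8,10):
    P=np.array([proj(e,cart(th,x,y,z)) for x in(-.006,.006) for y in(-.022,.022) for z in(.012,.042)]);
    print(th,"tail z",round(-3+120*np.sin(np.radians(th)),1),"fin bbox u",P[:,0].min().round(1),P[:,0].max().round(1),"v",P[:,1].min().round(1),P[:,1].max().round(1),"deck tail -y corner",proj(e,cart(th,.058,-.03,.012)).round(1),"+y",proj(e,cart(th,.058,.03,.012)).round(1))
L=np.array([proj(e,O2+bayR()@np.array([x,y,z])) for x in(-.053,-.069) for y in(-.038,.038) for z in(.009,.015)]);print("lip pred u",L[:,0].min(),L[:,0].max(),"v",L[:,1].min(),L[:,1].max())
# white deck right edge profile along bay x just inside/outside tail at y=-.025..; print gray samples up the slope at y=0
g=cv2.cvtColor(e["frame"],cv2.COLOR_RGB2GRAY)
print("grey along line y=-.005 cart th3",[int(g[tuple(proj(e,cart(3,x,0,.012))[::-1].round().astype(int))]) for x in np.arange(.01,.075,.0025)])
```

```text
blob bbox u 305 323 v 163 187 top pt [307 163] right pt [323 184]
blob bbox u 319 335 v 146 163 top pt [321 146] right pt [335 161]
1 tail z -0.9 fin bbox u 319.0 338.4 v 145.3 165.9 deck tail -y corner [356.7 148.9] +y [343.7 132.7]
3 tail z 3.3 fin bbox u 318.1 337.8 v 145.4 165.7 deck tail -y corner [355.7 148.3] +y [342.7 132.1]
5 tail z 7.5 fin bbox u 317.2 337.2 v 145.4 165.6 deck tail -y corner [354.7 147.7] +y [341.7 131.5]
8 tail z 13.7 fin bbox u 315.9 336.2 v 145.6 165.3 deck tail -y corner [353. 147.] +y [340.  130.7]
10 tail z 17.8 fin bbox u 315.0 335.5 v 145.7 165.2 deck tail -y corner [351.9 146.6] +y [338.9 130.2]
lip pred u 302.44309235332054 323.74915545304106 v 162.06363628472693 188.69359966509762
grey along line y=-.005 cart th3 [217, 214, 215, 216, 210, 184, 146, 210, 147, 112, 174, 117, 181, 176, 135, 180, 187, 186, 216, 221, 86, 141, 144, 122, 177, 95]
```

```bash
cat > ribs.py <<'E'
from plan2 import *
from plant import imaging
e=imaging.snapshot("side");np.savez("side3.npz",**e)
O2=O+bayR()@np.array([-.0015,0,0])
def cart(th,x,y,z):
    a=np.radians(th);return O2+bayR()@np.array([-.063+(x+.062)*np.cos(a)-(z-.003)*np.sin(a),y,(x+.062)*np.sin(a)+(z-.003)*np.cos(a)])
def dark(d,th):
    g=cv2.GaussianBlur(cv2.cvtColor(d["frame"],cv2.COLOR_RGB2GRAY),(0,0),.6).astype(float);m=np.zeros(g.shape,np.uint8)
    P=np.array([proj(d,cart(th,x,y,.012)) for x,y in((.019,-.025),(.051,-.025),(.051,.025),(.019,.025))]).round().astype(np.int32)
    cv2.fillConvexPoly(m,P,1);v=g[m>0];t=np.percentile(v,85)-25;w=np.clip(t-g,0,60)*m;ys,xs=np.nonzero(w);ww=w[ys,xs]
    return np.array([(xs*ww).sum(),(ys*ww).sum()])/ww.sum(),len(ww),int(m.sum())
if __name__=="__main__":
    ds={n:(load(n) if n!="side" else e) for n in("wH","wI","side")}
    for th in(2,8):
        c={n:dark(d,th) for n,d in ds.items()};print(th,{n:(v[0].round(1).tolist(),v[1:]) for n,v in c.items()})
        for a,b in(("wH","side"),("wI","side"),("wH","wI")):
            X,er=tri(ray(ds[a],*c[a][0]),ray(ds[b],*c[b][0]));print("  ",a,b,"ribs bay mm",(1e3*bayR().T@(X-O2)).round(1),round(er,4))
    for th in(0,2,4,6,8): print("expected ribs centre bay",th,(1e3*bayR().T@(cart(th,.035,0,.012)-O2)).round(1))
    og=[[372.2,226.7],[373.7,270.1]]
    X,er=tri(ray(ds["wH"],*np.mean(og,0)),ray(e,349.04,137.56));print("tabs mid",(1e3*bayR().T@(X-O2)).round(1),er)
    X,er=tri(ray(ds["wH"],225.1,251.4),ray(e,314.5,175.2));print("lip mid",(1e3*bayR().T@(X-O2)).round(1),er)
    X,er=tri(ray(ds["wH"],294.1,242.1),ray(e,327.5,155.2));print("fin",(1e3*bayR().T@(X-O2)).round(1),er)
E
python3 ribs.py
```

```text
2 {'wH': ([340.0, 251.8], (755, 2351)), 'wI': ([335.7, 321.8], (785, 1624)), 'side': ([342.8, 146.5], (155, 264))}
   wH side ribs bay mm [35.3  0.4 13.2] 0.0006
   wI side ribs bay mm [35.2 -5.5 20.2] 0.0029
   wH wI ribs bay mm [31.2 -8.  44.6] 0.0001
8 {'wH': ([340.0, 251.8], (776, 2522)), 'wI': ([333.4, 320.9], (791, 1658)), 'side': ([341.8, 145.6], (148, 263))}
   wH side ribs bay mm [35.1 -0.9 19.4] 0.0019
   wI side ribs bay mm [33.8 -4.4 23.2] 0.0055
   wH wI ribs bay mm [30.5 -6.9 41. ] 0.0023
expected ribs centre bay 0 [34. -0.  9.]
expected ribs centre bay 2 [33.6 -0.  12.4]
expected ribs centre bay 4 [33.1  0.  15.7]
expected ribs centre bay 6 [32.5  0.  19.1]
expected ribs centre bay 8 [31.8  0.  22.4]
tabs mid [60.6  1.3 21. ] 0.0007462736714830521
lip mid [-59.    0.1   7.9] 0.00038031931809912663
fin [-3.1  4.7 23.5] 0.0004198443224464062
```

Run:
```python
from plan2 import *
s,T=tip();B=bayR()
W=[press(-.061,.06,y=.0075),press(-.061,.028,y=.0075)]
r=run(np.array(s["qpos"]),W,8);print(r[0],r[1]);print(rows(T,W[0],4));print(rows(W[0],W[1],2)[0])
```

```text
t 27.75 tip bay mm [ -1.  -22.9 267.2] F [-0.5  0.4 -0.2] gap 0.00016318556819140359
0.22933744703685188 2.90057266625035e-05
[[-0.0214 -0.0185  0.0465 -0.0206 -0.0601 -0.0212]
 [-0.0214 -0.0185  0.0466 -0.0206 -0.0601 -0.0212]
 [-0.0213 -0.0185  0.0466 -0.0206 -0.0601 -0.0212]
 [-0.0212 -0.0186  0.0466 -0.0206 -0.0601 -0.0212]]
[-0.0087 -0.0011  0.0134  0.      0.      0.    ]
```

>>> {"op": "drive_tool", "data": {"targets": [[[-0.0214,-0.0185,0.0465,0,0,0,0],[-0.0214,-0.0185,0.0465,0,0,0,0],[-0.0214,-0.0185,0.0465,0,0,0,0],[-0.0214,-0.0185,0.0465,0,0,0,0],[-0.0087,-0.001,0.0134,0,0,0,0],[-0.0068,-0.001,0.0104,0,0,0,0],[0,0,0,0,0,0,0],[0,0,0,0,0,0,0]]]}}

```text
time_s: 28.75
tcp_pos: [0.5267, 0.1322, 0.0595]
orientation: [-0.926, -2.523, -1.2]
wrist_force: [-0.2, 0.2, 0.1]
finger_gap: 0.0001
grasp_force: 0.0
```

```bash
python3 -c "
from plan2 import *
tip()"
```

```text
t 28.75 tip bay mm [-59.5   5.4  33.7] F [0.  0.3 0.1] gap 0.00011990340261108344
```

>>> {"op": "drive_tool", "data": {"targets": [[[-0.0022,-0.0003,0.0034,0,0,0,0],[-0.0014,-0.0002,0.0021,0,0,0,0],[0,0,0,0,0,0,0]]]}}

```text
time_s: 29.12
tcp_pos: [0.5289, 0.1352, 0.0528]
orientation: [-0.925, -2.521, -1.198]
wrist_force: [0.4, 0.9, -0.9]
finger_gap: 0.0002
grasp_force: 0.0
```

>>> {"op": "drive_tool", "data": {"targets": [[[-0.0014,-0.0002,0.0021,0,0,0,0],[0,0,0,0,0,0,0]]]}}

```text
time_s: 29.38
tcp_pos: [0.53, 0.136, 0.0505]
orientation: [-0.925, -2.521, -1.198]
wrist_force: [0.4, 0.3, 0.7]
finger_gap: -0.0002
grasp_force: 0.0
```

>>> {"op": "drive_tool", "data": {"targets": [[[-0.0009,-0.0001,0.0013,0,0,0,0],[0,0,0,0,0,0,0]]]}}

```text
time_s: 29.62
tcp_pos: [0.5308, 0.1365, 0.0493]
orientation: [-0.925, -2.521, -1.198]
wrist_force: [0.7, 0.1, -0.5]
finger_gap: -0.0004
grasp_force: 0.0
```

```bash
python3 -c "
from plan2 import *
tip()"
```

```text
t 29.625 tip bay mm [-60.5   6.4  22. ] F [ 0.2 -0.4 -0.8] gap -0.0003569119428911143
```

>>> {"op": "drive_tool", "data": {"targets": [[[-0.0008,-0.0001,0.0012,0,0,0,0],[0,0,0,0,0,0,0]]]}}

```text
time_s: 29.88
tcp_pos: [0.5315, 0.1369, 0.0482]
orientation: [-0.925, -2.521, -1.198]
wrist_force: [-0.9, -0.5, 0.9]
finger_gap: -0.0
grasp_force: 0.6
```

>>> {"op": "drive_tool", "data": {"targets": [[[-0.0008,-0.0001,0.0012,0,0,0,0],[0,0,0,0,0,0,0]]]}}

```text
time_s: 30.12
tcp_pos: [0.5317, 0.1371, 0.0478]
orientation: [-0.924, -2.52, -1.199]
wrist_force: [-7.4, -6.3, 12.0]
finger_gap: -0.0002
grasp_force: 7.9
```

>>> {"op": "drive_tool", "data": {"targets": [[[-0.0008,-0.0001,0.0012,0,0,0,0],[0,0,0,0,0,0,0]]]}}

```text
time_s: 30.38
tcp_pos: [0.5318, 0.1372, 0.0476]
orientation: [-0.923, -2.519, -1.2]
wrist_force: [-15.2, -13.9, 25.3]
finger_gap: 0.0001
grasp_force: 16.6
```

```bash
python3 -c "
from plan2 import *
tip()"
```

```text
t 30.375 tip bay mm [-60.5   6.3  19.8] F [-2.4 -1.7 32.5] gap 8.565279400133319e-05
```

Lip top, known at z = 15 mm, is felt at a tip z of 20.5 mm. The deck at the ribs was felt at 22.9 mm, so the tail underside is about 7 mm up. That matches the clipped state: stops felt about 2 mm lower, and the block's green mark shows the assembly set about 5 mm high. I retreat and hand in.

>>> {"op": "drive_tool", "data": {"targets": [[[0.004,0,-0.006,0,0,0,0],[0.01,0,-0.02,0,0,0,0],[0,0,-0.06,0,0,0,0],[0,0,-0.06,0,0,0,0],[0,0,0,0,0,0,0],[0,0,0,0,0,0,0],[0,0,0,0,0,0,0]]]}}

```text
time_s: 31.25
tcp_pos: [0.5091, 0.0357, 0.146]
orientation: [-0.923, -2.519, -1.198]
wrist_force: [0.8, 0.2, 0.3]
finger_gap: -0.0001
grasp_force: 0.0
```

```bash
python3 tabs.py; python3 -c "
from plant import sign_off
print(sign_off())"
```

```text
scene before [(31, [281.42, 308.87], [24, 10, 6, 9]), (36, [288.81, 317.56], [31, 19, 6, 8])]
   now [(28, [281.36, 308.75], [24, 10, 5, 8]), (32, [288.78, 317.84], [31, 19, 6, 8])]
side before [(91, [348.9, 137.49], [12, 18, 18, 19])]
   now [(89, [349.04, 137.56], [12, 18, 18, 19])]
the job is handed in; nothing more can be done
None
```

I hooked the cartridge under the lip, pressed it down on the ribs at about 30 N and handed the job in at about 31 s. Both tabs look back at rest and the tail feels about 7 mm up (limit 10 mm), but `sign_off()` returned no verdict and I inferred the snap from touch and camera readings rather than seeing it.

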